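Portion chocolate spheres into cups with a one-sphere scoop

TASK

With the single-portion scoop, take chocolate spheres out of the steel pan one at a time and let one roll into each of the two empty cups from close above the rim; the chocolate is brittle, so work gently, do not ram the scoop into the pan or its divider, and never touch chocolate with the gripper itself. Then lay the scoop back on its rest as it lay, pocket level on the plate and handle in the notch. Leave the third sphere in the pan, the cups standing where they are, the full cup as it is, and do not disturb the other things on the table.

Things in the scene. Friction and masses are not known exactly. Their poses are not given: they have to be found in the camera images.
- scoop_grip (a point): middle of the handle (centre of its section) of the scoop: 193 mm long, about 0.12 kg. Handle straight, flat-sided, black grip, 14 mm wide (y), 10 mm thick, 150 mm long, rising backwards at 25 degrees to the pocket's floor. Axes are the pocket's: x forward to the lip, y left, z up. Lies 95 mm behind and 53 mm above scoop_pocket; 60 mm above the table when on the rest
- scoop_pocket (a point): centre of the scoop's steel pocket, top of its floor (2.5 mm above its flat underside). x forward to the lip, y left, z up. 54 x 54 mm inside, room for one sphere. Back wall 30 mm high, 2.5 mm thick; side walls 2 mm, falling forward from 30 to 9 mm; no front wall. Tipped lip-up by 10 degrees it keeps its sphere safely; tipped lip-down by 20 to 30 degrees the sphere rolls out
- scoop_lip (a point): middle of the straight front edge of the pocket's underside, 27 mm ahead of the pocket's centre; axes as scoop_pocket. The lip is 58 mm wide and 0.9 mm thick; behind it the floor rises to a low ridge (4.2 mm above the underside, 12 mm behind the lip) and falls to 2.5 mm 22 mm behind the lip. A sphere is in only once its centre has passed the ridge, which takes something that stops it from rolling ahead
- rest_seat (a point): the scoop's rest, fixed: a level metal plate 200 x 84 mm, 4 mm thick, 6 mm rim round its front part, upright bracket at its back. This point is on the plate (4 mm above the table), where the middle of the pocket's underside lies. Axes as the scoop at rest: x forward to the lip, y left, z up
- rest_notch (a point): bottom of the open notch on top of the rest's bracket, 137 mm behind rest_seat, 71 mm above the table; it carries the handle's underside. 18 mm wide at the bottom, flaring to 38 mm at its top 20 mm higher; bracket 6 mm thick
- pan_floor (a point): centre of the inside floor (3 mm above the table) of a shallow steel pan, fixed. Inside 259 mm (its x) by 250 mm (its y); flat floor, upright 3 mm walls, rim 29 mm above the floor, 9 mm flange outside. A firm upright divider, as high as the rim, crosses it along x; its front face stands 32 to 108 mm from the centre towards +y, where exactly is not reported. The spheres lie on its -y side
- choc1_center (a point): centre of a brown chocolate sphere, 44 mm across, 35 g, that lies free to roll in the pan (it rolls ahead when pushed, until something stops it); all three are alike. Brittle: breaks if it lands faster than 1.4 m/s (a fall of about 100 mm)
- choc2_center (a point): centre of a brown chocolate sphere, 44 mm across, 35 g, that lies free to roll in the pan (it rolls ahead when pushed, until something stops it); all three are alike. Brittle: breaks if it lands faster than 1.4 m/s (a fall of about 100 mm)
- choc3_center (a point): centre of a brown chocolate sphere, 44 mm across, 35 g, that lies free to roll in the pan (it rolls ahead when pushed, until something stops it); all three are alike. Brittle: breaks if it lands faster than 1.4 m/s (a fall of about 100 mm)
- cup_a_floor (a point): centre of the inside floor of an empty cup: low white porcelain cup without a handle, loose, 0.22 kg, 44 mm tall, 86 mm across the rim, walls 4 mm; this floor lies 5 mm above its underside and is 60 mm across inside, the mouth 78 mm
- cup_b_floor (a point): centre of the inside floor of the other empty cup: low white porcelain cup without a handle, loose, 0.22 kg, 44 mm tall, 86 mm across the rim, walls 4 mm; this floor lies 5 mm above its underside and is 60 mm across inside, the mouth 78 mm
- cup_full_floor (a point): centre of the inside floor of the cup that already holds a sphere: low white porcelain cup without a handle, loose, 0.22 kg, 44 mm tall, 86 mm across the rim, walls 4 mm; this floor lies 5 mm above its underside and is 60 mm across inside, the mouth 78 mm
- choc_done_center (a point): centre of the sphere that is already in its cup, 44 mm across
- tumbler_mid (a point): bystander: a plain clear drinking glass, 78 mm across, 98 mm tall; point half-way up
- jigger_mid (a point): bystander: a steel double measuring cup (hourglass shape), 42 mm across, 76 mm tall; point half-way up
- vial_mid (a point): bystander: one small corked glass vial standing upright, 22 mm across, 56 mm tall; point half-way up
Things that resemble listed ones, but are neither listed nor needed, are in the scene too. Leave any orange look-alike of the part that bears choc_done_center alone. Leave any red look-alike of the part that bears choc3_center alone.

How it is judged:
By the outcome, as a careful person would: the job done as asked, in the order asked, and still so for the second after the job is handed in, with the robot touching nothing.
It also fails if it takes over 72 s, if anything falls off the work surface, if the arm or the gripper's body presses on something with over 40 N, if the wrist force passes 120 N, or if a joint passes its speed limit or range.

ROBOT

A 6-joint arm with a two-finger parallel gripper is mounted at the origin on the work surface. World frame = base frame: x ahead of the robot, y to its left, z up, the work surface at z = 0. Lengths are in m, angles in rad, forces in N, time in s.
With the tool pointing down it reaches from about 0.275 to 0.725 m from the base axis. Payload 5.6 kg.
Tool frame: the origin (TCP) lies at the centre of the arm's flange, where the gripper is bolted on; the fingertips stand 173 mm ahead of it and the grasp point (between the pads) lies 155 mm ahead of it; x points along the fingers, z is the direction in which the jaws open and shut, and the axes are right-handed (so a half turn about x gives the same grasp; the last joint's range is limited). The gripper opens to 85 mm and grips with 20 to 120 N. Pads are 22 mm wide; open, the fingers measure 114 mm over their backs; the gripper's body (76 mm by 85 mm) begins 54 mm behind the grasp point. The pads swing forward as they close: fully open they stand 13 mm farther back than shut.
Start: joints at [1.535, 0.255, 0.108, 0, -1.424, -0.285], TCP at [0.173, 0.522, 0.405] pointing down, gripper open.
Joint ranges: [-2.95, 2.95], [-1.21, 1.97], [-1.09, 1.5], [-2.87, 1.71], [-2.94, -0.07], [-3.05, 3.05]. Speed limits (rad/s): [2.57, 2.57, 3.14, 3.14, 3.14, 3.14].

INTERFACE

Orientations are given as a unit quaternion [x, y, z, w].
In Python, from rig import robot gives the robot as it stands.
- The arm moves only by the tool drive_tool, never from a script. Its argument "commands" is a list of rows, each a list of 4 numbers: the shift along the tool's x, y, z in m, then the turn about the tool's x in rad. In form: [[dx, dy, dz, spin], ...]. A call has 1 to 20 rows; each row is the pose to reach, as a shift and turn from the pose commanded when the call began, along the tool's axes at that moment; what a row does not reach only later rows make up. A row lasts 1/10 s, in which the tool goes at most 50 mm and 8.59 degrees, less where a joint would pass 70% of its speed; a pose out of reach is approached as far as the arm can. A call with a gripper value outside its range is refused whole. "hand" is the finger opening in m, from 0 to 0.0854, set as the call begins (left out, the last holds). The fingers move at their own pace and stop on an object; the grip force is fixed at half the most. Time passes only in rows, so rows that repeat a pose let the fingers close. It gives the time, the measured TCP pose, the force and the opening at its end, in the units of the state.
- robot.sense(): the state, without advancing time (a new reading comes with each control period).
- robot.camera(name): name is "side" or "top"; returns (picture, depth): 384x512x3 uint8, red, green, blue; 384x512 float32, m along the optical axis (not along the pixel's ray), 0 where there is no reading.
- robot.camera_model(name): a dict with "fx", "fy", "cx", "cy" (pixels), "dist" ([k1, k2, p1, p2, k3] as OpenCV has them; the pictures are not rectified), "R" (3x3) and "t" (3): a world point X has camera coordinates R X + t. Camera axes: x right, y down, z forward; pixel columns grow to the right and rows downward; lengths in m; the calibration is good to about 2 mm. A picture is of the moment at which its call begins. camera_model takes no time and is no camera call.
- robot.sign_off(): hands the job in, once; it reports no verdict.
Trained networks look in the newest picture that a camera, given by its name, has taken for a name from the list of things; names that differ only in an ending like _2 or _b are one class to them, and where a whole thing is asked for, a point or a joint stands for the part that bears it (a point fixed in the world has none). Each returns a list of dicts, best first, with "p" (0 to 1); they miss things now and then, are a little off and sometimes report something else, mostly with a low value. They report only what shows in the picture. A call takes as long as a camera call. They do not tell look-alikes from the thing itself.
- robot.silhouettes(name, camera): "pixels" (384x512 bool, what is visible of it) and "point" ([column, row] as shares, 0 to 1, of the picture: columns of its width, rows of its height, amid what is visible of it).
- robot.pinpoint(name, camera): "point" ([column, row] as shares, 0 to 1, of the picture: columns of its width, rows of its height: a listed point, or the origin of a listed thing).
The state is a dict: "time_s": time; "q": joint angles; "qd": joint speeds; "tau": joint torques, N m; "eef_pos": TCP position; "ee_rot": TCP orientation; "contact_force": force on the tool from outside, world axes, zero at the start; "wrist_torque": the same for the moment, N m; "opening": opening from 0.0 (shut) to 1.0 (fully open).
Only numpy, scipy, OpenCV 4.12 (cv2) and the standard library are available. Lean on these libraries where they do the work, as an engineer would, in place of code of your own. Each camera call takes 0.05 s, during which the arm holds its last target.

## Working session

There is one attempt and no reset: what is moved stays moved. The work goes in short steps, Python scripts to look and compute and a tool call to move; the robot and the scene stay as the last step left them, time stands still between calls to the robot, and variables do not carry over. Pictures are saved under pics/ and viewed, and the job is handed in when it is done.

Besides the shell and the picture viewer there is one more tool, called after "Request:" as a command line: name --pt "numbers of a row" for each row, then --argument value for the rest. drive_tool: Moves the arm, as the interface text tells. Its arguments: {"type":"object","properties":{"commands":{"type":"array","items":{"type":"array","items":{"type":"number"}}},"hand":{"type":"number"}},"required":["commands"]}

```bash
ls; mkdir -p pics; cat > h.py <<'E'
import numpy as np, cv2
from rig import robot
def snap(name,fn):
    im,d=robot.camera(name); cv2.imwrite('pics/'+fn+'.png',im[:,:,::-1]); np.save('pics/'+fn+'.npy',d); return im,d
def world(cam,u,v,z=None,depth=None):
    m=robot.camera_model(cam);K=np.array([[m['fx'],0,m['cx']],[0,m['fy'],m['cy']],[0,0,1]])
    p=cv2.undistortPoints(np.array([[[u,v]]],float),K,np.array(m['dist']))[0,0]
    R=np.array(m['R']);t=np.array(m['t']);r=np.array([p[0],p[1],1.])
    if depth is not None: return R.T@(r*depth-t)
    c=-R.T@t; dw=R.T@r; return c+dw*(z-c[2])/dw[2]
def proj(cam,X):
    m=robot.camera_model(cam);K=np.array([[m['fx'],0,m['cx']],[0,m['fy'],m['cy']],[0,0,1]])
    return cv2.projectPoints(np.array(X,float).reshape(-1,1,3),cv2.Rodrigues(np.array(m['R']))[0],np.array(m['t']),K,np.array(m['dist']))[0][:,0]
E
python3 - <<'E'
from h import *
np.set_printoptions(precision=4,suppress=True)
for c in('top','side'):
    snap(c,c+'0'); m=robot.camera_model(c); print(c,{k:np.round(v,3) for k,v in m.items()}, 'cam',-np.array(m['R']).T@m['t'])
s=robot.sense(); print(s)
E
```

```text
pics
top {'fx': np.float64(496.298), 'fy': np.float64(496.298), 'cx': np.float64(251.106), 'cy': np.float64(191.682), 'dist': array([-0.151,  0.   ,  0.   ,  0.   ,  0.   ]), 'R': array([[-0.029, -1.   ,  0.005],
       [-0.995,  0.029, -0.099],
       [ 0.099, -0.007, -0.995]]), 't': array([-0.029,  0.568,  1.576])} cam [ 0.4087 -0.0339  1.6247]
side {'fx': np.float64(424.547), 'fy': np.float64(424.547), 'cx': np.float64(255.988), 'cy': np.float64(191.9), 'dist': array([0.037, 0.   , 0.   , 0.   , 0.   ]), 'R': array([[-0.974, -0.224,  0.004],
       [-0.146,  0.623, -0.769],
       [ 0.17 , -0.749, -0.64 ]]), 't': array([0.544, 0.153, 0.989])} cam [0.384  0.7675 0.7483]
{'time_s': 0.1, 'q': array([ 1.5346,  0.2557,  0.1071, -0.0004, -1.4239, -0.2846]), 'qd': array([-0.0019, -0.0011,  0.0031,  0.0019, -0.0007, -0.0013]), 'tau': array([ -0.0025, -38.7604,  23.8473,   5.3779,  -0.0038,  -0.    ]), 'eef_pos': array([0.1733, 0.5218, 0.4039]), 'ee_rot': array([-0.573 , -0.4133,  0.5739, -0.4141]), 'contact_force': array([-1.4478, -0.04  ,  0.8009]), 'wrist_torque': array([-0.0238,  0.0046, -0.0377]), 'opening': 0.9990555762306016}
```

View pics/top0.png

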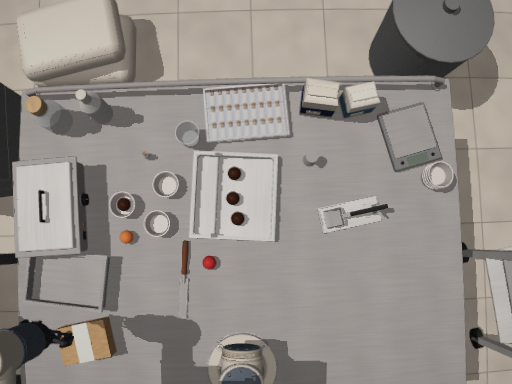

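View pics/side0.png

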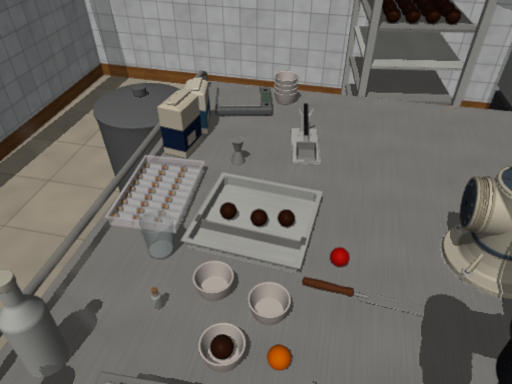

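```bash
python3 - <<'E'
from h import *
from scipy.spatial.transform import Rotation as Ro
np.set_printoptions(precision=4,suppress=True)
print(Ro.from_quat(robot.sense()['ee_rot']).as_matrix())
Z=dict(scoop_grip=.06,scoop_pocket=.0065,scoop_lip=.004,rest_seat=.004,rest_notch=.071,pan_floor=.003,choc1_center=.025,cup_a_floor=.005,cup_full_floor=.005,choc_done_center=.027,tumbler_mid=.049,jigger_mid=.038,vial_mid=.028)
for n,z in Z.items():
  for c in('top','side'):
    for r in robot.pinpoint(n,c)[:6]:
      if r['p']<.2: continue
      u,v=r['point'][0]*512,r['point'][1]*384
      print(n,c,round(r['p'],2),np.round([u,v],1),world(c,u,v,z=z))
print(robot.sense()['time_s'])
for c in('top','side'):
    im=cv2.imread(f'pics/{c}0.png')
    x0,y0,x1,y1=(140,110,300,270) if c=='top' else (170,140,350,290)
    cv2.imwrite(f'pics/{c}0z.png',cv2.resize(im[y0:y1,x0:x1],None,fx=3.7,fy=3.7,interpolation=cv2.INTER_CUBIC))
im=cv2.imread('pics/top0.png');cv2.imwrite('pics/rest0z.png',cv2.resize(im[180:250,300:410],None,fx=6,fy=6,interpolation=cv2.INTER_CUBIC))
E
```

```text
[[-0.0004  0.9489 -0.3154]
 [-0.0016 -0.3154 -0.9489]
 [-1.      0.0001  0.0017]]
scoop_grip top 0.77 [366.1 209.5] [ 0.496  -0.4102  0.06  ]
scoop_grip side 0.84 [306.5 122.9] [ 0.4885 -0.4055  0.06  ]
scoop_pocket top 0.9 [332. 220.] [ 0.4682 -0.308   0.0065]
scoop_pocket side 0.72 [304.4 152.5] [ 0.479  -0.3199  0.0065]
scoop_pocket side 0.6 [256.3 222.4] [0.5536 0.0152 0.0065]
scoop_lip top 0.76 [323.1 219.7] [ 0.4702 -0.2792  0.004 ]
scoop_lip top 0.25 [234.8 193.8] [0.5637 0.0077 0.004 ]
scoop_lip side 0.72 [282.4 219. ] [ 0.4923 -0.0147  0.004 ]
scoop_lip side 0.69 [305.7 158.7] [ 0.4708 -0.2916  0.004 ]
rest_seat top 0.82 [332.1 217.1] [ 0.4777 -0.3092  0.004 ]
rest_seat side 0.6 [303.8 156.9] [ 0.4777 -0.2997  0.004 ]
rest_notch top 0.74 [124.3 205.4] [0.5304 0.357  0.071 ]
rest_notch top 0.55 [376.7 209.4] [ 0.4947 -0.4418  0.071 ]
rest_notch side 0.9 [302.4 111.9] [ 0.5091 -0.4522  0.071 ]
pan_floor top 0.93 [235.9 196.4] [0.5551 0.0044 0.003 ]
pan_floor side 0.53 [305.4 161.1] [ 0.4701 -0.2805  0.003 ]
choc1_center top 0.51 [233.  217.7] [0.4845 0.0149 0.025 ]
choc1_cente
[... 615 characters left out ...]
 [128.4 236.7] [0.4319 0.3555 0.027 ]
choc_done_center side 0.75 [212.5 284.4] [0.5967 0.2393 0.027 ]
choc_done_center side 0.68 [223.8 346.1] [0.534  0.3687 0.027 ]
choc_done_center side 0.56 [279.3 355.7] [0.431  0.3641 0.027 ]
tumbler_mid top 0.84 [188.6 133.8] [0.759  0.1513 0.049 ]
tumbler_mid side 0.92 [157.1 236.8] [0.7534 0.1556 0.049 ]
tumbler_mid side 0.67 [237.1 152.4] [ 0.6633 -0.2133  0.049 ]
jigger_mid top 0.45 [310.5 158.3] [ 0.6691 -0.2415  0.038 ]
jigger_mid side 0.87 [239.9 150.9] [ 0.6616 -0.2382  0.038 ]
vial_mid top 0.55 [146.8 149.6] [0.7154 0.2925 0.028 ]
vial_mid side 0.75 [153.7 296.1] [0.7041 0.2951 0.028 ]
vial_mid side 0.21 [224.1 345.8] [0.5334 0.3686 0.028 ]
1.4
```

View pics/top0z.png

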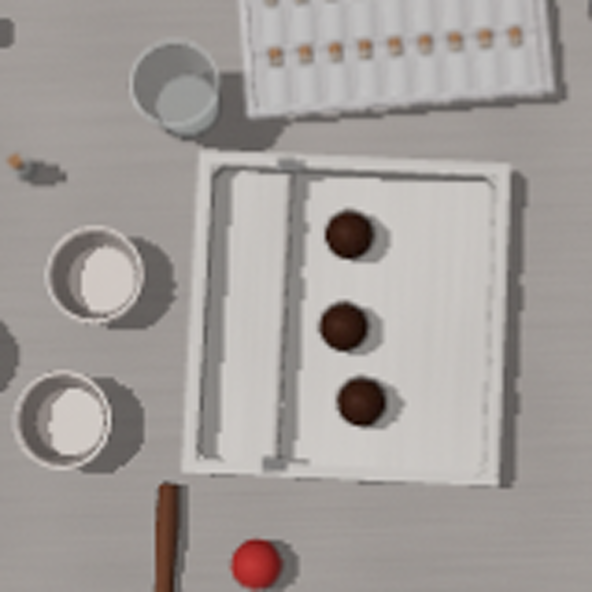

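View pics/rest0z.png

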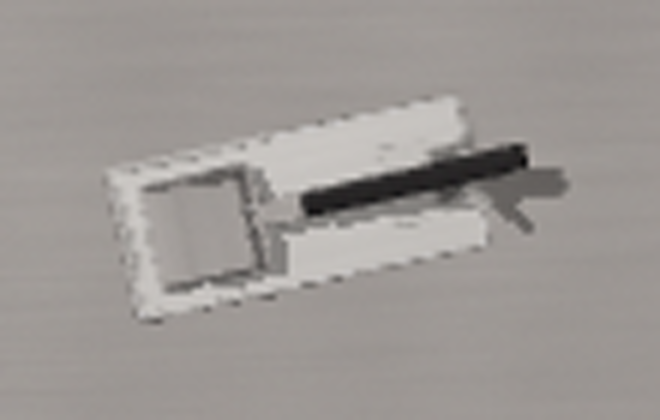

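View pics/side0z.png

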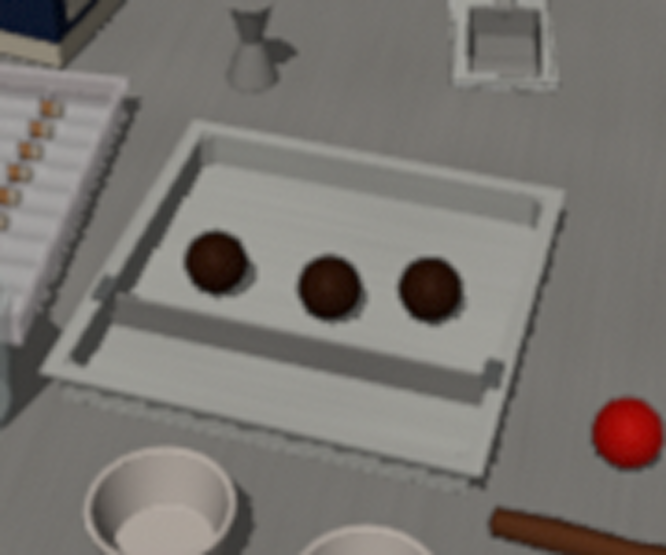

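```bash
cat >> h.py <<'E'
def cloud(cam,d):
    m=robot.camera_model(cam);K=np.array([[m['fx'],0,m['cx']],[0,m['fy'],m['cy']],[0,0,1]])
    h,w=d.shape;u,v=np.meshgrid(np.arange(w),np.arange(h))
    p=cv2.undistortPoints(np.stack([u,v],-1).reshape(-1,1,2).astype(float),K,np.array(m['dist'])).reshape(h,w,2)
    c=np.dstack([p*d[...,None],d]); X=(c-np.array(m['t']))@np.array(m['R']); X[d==0]=np.nan; return X
E
python3 - <<'E'
from h import *
np.set_printoptions(precision=4,suppress=True)
for c in('top','side'):
    d=np.load(f'pics/{c}0.npy'); im=cv2.imread(f'pics/{c}0.png').astype(int); X=cloud(c,d); np.save(f'pics/{c}0X.npy',X)
    x,y,z=X[...,0],X[...,1],X[...,2]
    t=(abs(x-.3)<.05)&(abs(y)<.2); print(c,'table z',np.nanmedian(z[t]),np.nanstd(z[t]))
    # spheres
    br=(im.max(2)<70)&(x>.4)&(x<.7)&(y>-.08)&(y<.1)&(z>.005)
    n,l,st,ce=cv2.connectedComponentsWithStats(br.astype(np.uint8))
    for i in range(1,n):
        if st[i,4]>30: print('sph',st[i,4],ce[i],world(c,*ce[i],z=.025),np.nanmedian(X[l==i],0), np.nanmax(z[l==i]))
    # handle
    hd=(im.max(2)<70)&(x>.4)&(x<.6)&(y>-.53)&(y<-.3)&(z>.02)
    P=X[hd]; mu=P.mean(0); w=np.linalg.svd(P-mu)[2][0]; w*=-np.sign(w[1]); print('handle n',len(P),mu,w,'yaw',np.degrees(np.arctan2(-w[1],-w[0])), 'slope',np.degrees(np.arcsin(w[2])),'ends',((P-mu)@w).min(),((P-mu)@w).max())
    # cups rims
    for cx,cy in((.597,.235),(.477,.255),(.54,.37)):
        m=(np.hypot(x-cx,y-cy)<.06)&(z>.036)&(z<.052)
        P=X[m]
        f=np.linalg.lstsq(np.c_[2*P[:,:2],np.ones(len(P))],(P[:,:2]**2).sum(1),rcond=None)[0]
        print('cup',len(P),f[:2],np.sqrt(f[2]+f[0]**2+f[1]**2),np.median(P[:,2]))
    # rest rim etc
E
```

```text
top table z -0.0001530048538372981 0.007468281753770188
sph 116 [234.0862 173.3017] [0.6287 0.0077 0.025 ] [0.627  0.0074 0.0405] 0.05240718901745382
sph 123 [232.5122 198.0569] [0.5481 0.0149 0.025 ] [0.5469 0.0136 0.0404] 0.052943146880268806
sph 123 [237.4878 218.2683] [0.4823 0.0006 0.025 ] [ 0.4821 -0.0007  0.0406] 0.051837628830492005
handle n 151 [ 0.4946 -0.417   0.0697] [ 0.1629 -0.8866  0.433 ] yaw 100.40841430462234 slope 25.656912180924735 ends -0.06269468532172308 0.05809219159502902
cup 125 [0.5993 0.23  ] 0.04037920020605563 0.04133457764917224
cup 127 [0.4729 0.26  ] 0.04061059998124433 0.042936059878502984
cup 238 [0.5372 0.3758] 0.0314076382139312 0.042624089037951354
side table z 0.00011101471386220992 0.007485970347976461
sph 150 [205.3333 212.0467] [0.6827 0.0266 0.025 ] [0.6867 0.012  0.0146] 0.02913465438601786
sph 208 [227.8846 210.4135] [0.6292 0.0078 0.025 ] [0.6256 0.0197 0.0367] 0.0498296016267214
sph 216 [258.5741 217.3657] [0.548  0.0151 0.025 ] [0.5453 0.0269 0.0362] 0.04984614519827612
sph 226 [286.     217.9336] [0.4813 0.0016 0.025 ] [0.4801 0.0132 0.0365] 0.050028205257837105
handle n 139 [ 0.4921 -0.4085  0.0671] [ 0.1566 -0.8952  0.4173] yaw 99.9213392600826 slope 24.665415839720424 ends -0.1103184243882597 0.06617038679961758
cup 340 [0.5979 0.2311] 0.04029388533986094 0.041903154346520574
cup 361 [0.4719 0.2607] 0.04066167173888355 0.04195190427072042
cup 796 [0.5366 0.3724] 0.03153542380541656 0.04264556299771717
```

```bash
python3 - <<'E'
from h import *
np.set_printoptions(precision=4,suppress=True)
for c in('top','side'):
    X=np.load(f'pics/{c}0X.npy'); x,y,z=X[...,0],X[...,1],X[...,2]
    m=(z>.025)&(z<.04)&(x>.455)&(x<.65)&(y>.04)&(y<.105)
    P=X[m]
    # robust line y=a x+b
    for it in range(4):
        a,b=np.polyfit(P[:,0]-.55,P[:,1],1); r=P[:,1]-a*(P[:,0]-.55)-b; P=P[abs(r)<max(.006,1.5*r.std())]
    print(c,'divider',len(P),a,b,'ang',np.degrees(np.arctan(a)),r.std(),np.percentile(r,[2,50,98]),np.median(P[:,2]))
    for nm,mm,ax in(('+y wall',(y>.115)&(y<.16)&(x>.47)&(x<.63),0),('-y wall',(y<-.1)&(y>-.16)&(x>.47)&(x<.63),0),('far',(x>.66)&(x<.72)&(abs(y)<.1),1),('near',(x>.39)&(x<.46)&(abs(y)<.1),1)):
        Q=X[mm&(z>.022)&(z<.042)]
        u,v=(Q[:,0],Q[:,1]) if ax==0 else (Q[:,1],Q[:,0])
        s,b2=np.polyfit(u-(.55 if ax==0 else 0),v,1); r=v-s*(u-(.55 if ax==0 else 0))-b2
        print(nm,len(Q),np.degrees(np.arctan(s)),b2,np.percentile(r,[2,98]))
E
python3 - <<'E'
import cv2
im=cv2.imread('pics/side0.png');cv2.imwrite('pics/side_d.png',cv2.resize(im[220:310,170:330],None,fx=5,fy=5,interpolation=cv2.INTER_CUBIC))
E
```

```text
top divider 57 -0.0688394688797442 0.06811839989217773 ang -3.9379983149178655 0.0009808929805517894 [-0.0016 -0.      0.0017] 0.03009216156360538
+y wall 201 -4.5301705994849035 0.1427404046946148 [-0.0058  0.0064]
-y wall 188 -4.182449156157165 -0.11969306634875415 [-0.0059  0.0058]
far 268 3.317101172165447 0.6907902967786147 [-0.013   0.0078]
near 257 5.302733682586681 0.42137559372559297 [-0.0081  0.0209]
side divider 207 -0.07293697939025892 0.06921547375278822 ang -4.171594201278822 0.0015964630162664372 [-0.0038  0.0001  0.0029] 0.029182203252732266
+y wall 325 -4.097292099272116 0.1432609143581182 [-0.0072  0.0068]
-y wall 339 -4.0170506543727305 -0.11682447344338963 [-0.0089  0.006 ]
far 381 2.1597113339169485 0.6886181588819537 [-0.0244  0.0107]
near 348 6.819099258879978 0.42059892903344 [-0.0111  0.027 ]
```

View pics/side_d.png

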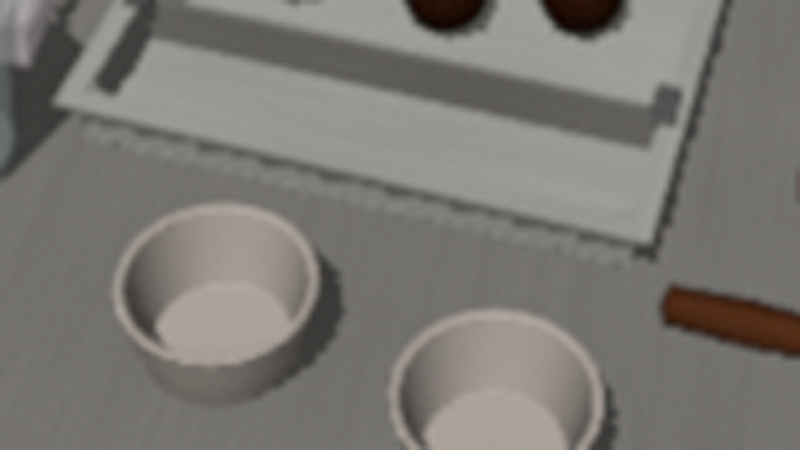

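```bash
cat >> h.py <<'E'
from scipy.spatial.transform import Rotation as Ro
def go(x,y,z,head=None):
    """TCP target; head = scoop heading deg (tool z = head+90 dir)"""
    s=robot.sense(); M=Ro.from_quat(s['ee_rot']).as_matrix(); d=np.array([x,y,z])-s['eef_pos']
    cur=np.degrees(np.arctan2(M[1,2],M[0,2]))-90
    sp=0 if head is None else -((head-cur+180)%360-180)
    b=M.T@d
    print('t',round(s['time_s'],2),'pos',np.round(s['eef_pos'],4),'head',round(cur,2),'F',np.round(s['contact_force'],1),'op',round(s['opening'],3),'q',np.round(s['q'],2))
    print('tool shift',np.round(b,4),'spin',round(np.radians(sp),4))
E
python3 -c "
from h import *
go(.4925,-.4075,.30,100.2)"
```

```text
t 1.4 pos [0.1734 0.5219 0.4047] head -198.38 F [0.3 0.  0.3] op 1.001 q [ 1.53  0.26  0.11 -0.   -1.42 -0.28]
tool shift [0.1047 0.5959 0.7814] spin 1.072
```

Request:
drive_tool --pt "0.0 0.03 0.039 0.05" --pt "0.0 0.06 0.078 0.1" --pt "0.01 0.09 0.117 0.15" --pt "0.02 0.12 0.156 0.21" --pt "0.03 0.15 0.195 0.27" --pt "0.03 0.18 0.234 0.33" --pt "0.03 0.21 0.273 0.39" --pt "0.03 0.24 0.312 0.45" --pt "0.03 0.27 0.351 0.51" --pt "0.04 0.3 0.39 0.57" --pt "0.05 0.33 0.43 0.63" --pt "0.06 0.36 0.47 0.69" --pt "0.07 0.39 0.51 0.75" --pt "0.08 0.42 0.55 0.81" --pt "0.09 0.45 0.59 0.87" --pt "0.1 0.48 0.63 0.93" --pt "0.1 0.51 0.67 0.99" --pt "0.1 0.54 0.71 1.05" --pt "0.1 0.57 0.75 1.07" --pt "0.104 0.596 0.781 1.072" --hand 0.06

```text
time_s: 3.4
eef_pos: [0.493, -0.4097, 0.301]
ee_rot: [0.705, 0.062, -0.704, 0.063]
contact_force: [1.4, -0.8, 0.2]
opening: 0.706
```

```bash
python3 -c "
from h import *
go(.4925,-.4075,.214,100.2)"
```

```text
t 3.4 pos [ 0.493  -0.4097  0.301 ] head -259.87 F [ 1.4 -0.8  0.2] op 0.706 q [-0.45  0.48  0.17  0.   -1.26  0.63]
tool shift [ 0.087  -0.0024  0.0002] spin -0.0013
```

Request:
drive_tool --pt "0.03 0 0 0" --pt "0.06 0 0 0" --pt "0.08 0 0 0" --pt "0.087 0 0 0" --pt "0.087 0 0 0"

```text
time_s: 3.9
eef_pos: [0.4926, -0.4071, 0.2129]
ee_rot: [-0.704, -0.063, 0.705, -0.063]
contact_force: [0.1, 0.9, 0.4]
opening: 0.704
```

```bash
python3 -c "
from h import *
go(.4925,-.4075,.214,100.2)
for c in ('top','side'): 
  im,d=snap(c,c+'1')
  a=im[170:260,300:430] if c=='top' else im[50:190,230:390]
  cv2.imwrite('pics/%s1z.png'%c,cv2.resize(a[:,:,::-1],None,fx=5,fy=5,interpolation=2))
"
```

```text
t 3.9 pos [ 0.4926 -0.4071  0.2129] head -259.8 F [0.1 0.9 0.4] op 0.704 q [-0.45  0.54  0.04  0.   -1.07  0.62]
tool shift [-0.0011  0.0004  0.0001] spin 0.0001
```

View pics/top1z.png

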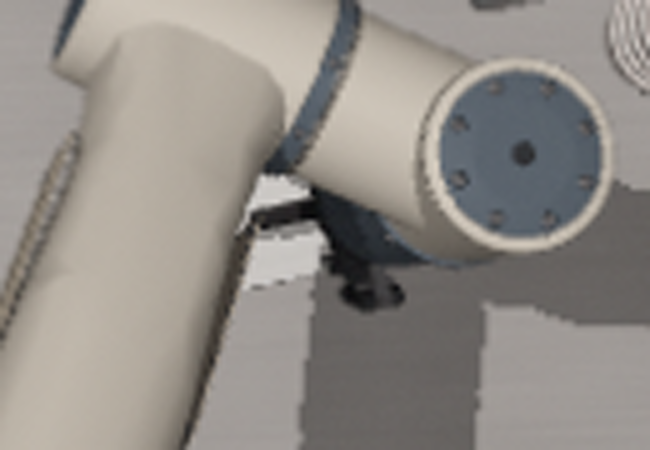

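View pics/side1z.png

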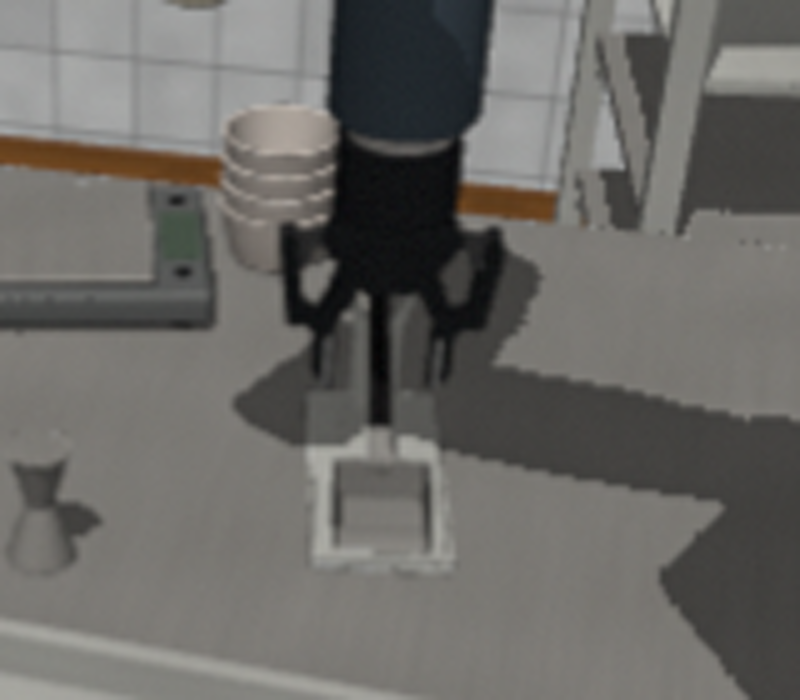

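Request:
drive_tool --pt "0 0 0 0" --pt "0 0 0 0" --pt "0 0 0 0" --pt "0 0 0 0" --pt "0 0 0 0" --pt "0 0 0 0" --hand 0.0

```text
time_s: 4.6
eef_pos: [0.4929, -0.4074, 0.2142]
ee_rot: [0.705, 0.063, -0.704, 0.063]
contact_force: [0.8, -0.8, 3.4]
opening: 0.149
```

```bash
python3 -c "
from h import *
go(.4925,-.4075,.28,100.2)"
```

```text
t 4.6 pos [ 0.4929 -0.4074  0.2142] head -259.8 F [ 0.8 -0.8  3.4] op 0.149 q [-0.45  0.54  0.04  0.   -1.07  0.62]
tool shift [-0.0658  0.0001  0.0004] spin 0.0001
```

Request:
drive_tool --pt "-0.01 0 0 0" --pt "-0.03 0 0 0" --pt "-0.055 0 0 0" --pt "-0.08 0 0 0" --pt "-0.086 0 0 0" --pt "-0.086 0 0 0"

```text
time_s: 5.2
eef_pos: [0.4928, -0.4071, 0.3007]
ee_rot: [0.705, 0.063, -0.704, 0.063]
contact_force: [-0.5, -0.3, -2.2]
opening: 0.148
```

```bash
python3 -c "
from h import *
go(.4711,-.1506,.29,85.9)
for c in ('side',): 
  im,d=snap(c,c+'2')
  cv2.imwrite('pics/%s2z.png'%c,cv2.resize(im[50:190,230:390][:,:,::-1],None,fx=5,fy=5,interpolation=2))
"
```

```text
t 5.2 pos [ 0.4928 -0.4071  0.3007] head -259.8 F [-0.5 -0.3 -2.2] op 0.148 q [-0.45  0.47  0.17 -0.   -1.26  0.62]
tool shift [ 0.0105 -0.2563 -0.024 ] spin 0.2495
```

View pics/side2z.png

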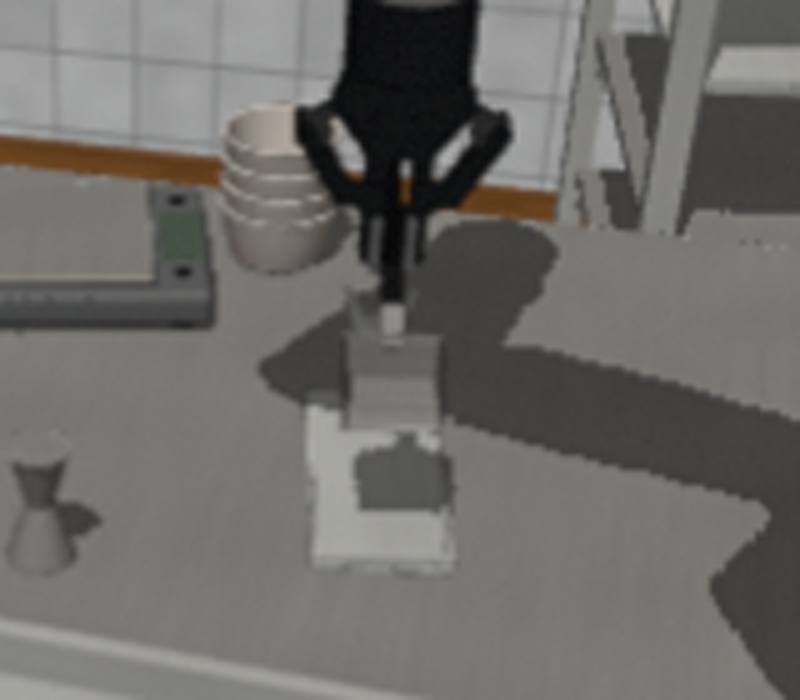

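Request:
drive_tool --pt "0.0 -0.015 -0.001 0.02" --pt "0.0 -0.045 -0.004 0.05" --pt "0.0 -0.085 -0.008 0.09" --pt "0.0 -0.125 -0.012 0.13" --pt "0.005 -0.165 -0.016 0.17" --pt "0.01 -0.205 -0.02 0.21" --pt "0.0105 -0.235 -0.022 0.235" --pt "0.0105 -0.251 -0.0235 0.2495" --pt "0.0105 -0.256 -0.024 0.2495" --pt "0.0105 -0.256 -0.024 0.2495" --pt "0.0105 -0.256 -0.024 0.2495"

```text
time_s: 6.35
eef_pos: [0.4709, -0.1514, 0.2886]
ee_rot: [-0.706, 0.025, 0.707, 0.025]
contact_force: [0.8, -0.4, -1.0]
opening: 0.153
```

```bash
python3 -c "
from h import *
go(.4711,-.1506,.2142,85.9)
for c in ('side','top'): 
  im,d=snap(c,c+'3'); np.save('pics/%s3X.npy'%c,cloud(c,d))
  a=im[120:270,180:340] if c=='side' else im[120:270,170:330]
  cv2.imwrite('pics/%s3z.png'%c,cv2.resize(a[:,:,::-1],None,fx=4,fy=4,interpolation=2))
"
```

```text
t 6.35 pos [ 0.4709 -0.1514  0.2886] head 85.89 F [ 0.8 -0.4 -1. ] op 0.153 q [ 0.01  0.22 -0.25  0.   -1.11 -0.08]
tool shift [ 0.0744 -0.0009 -0.0002] spin -0.0001
```

View pics/side3z.png

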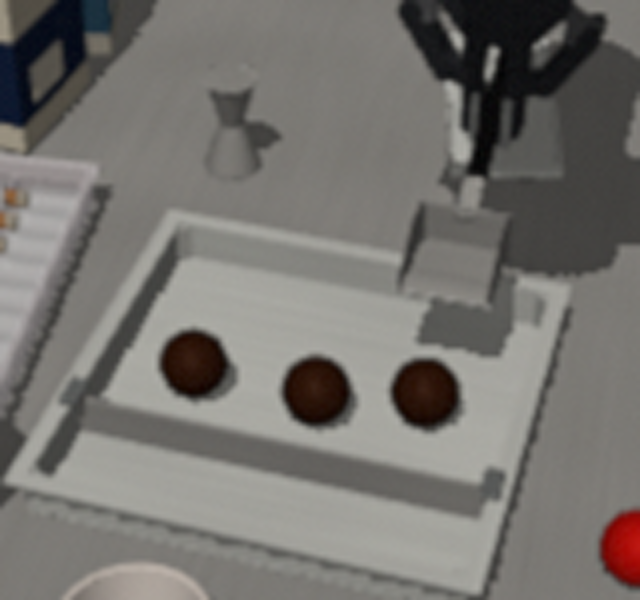

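View pics/top3z.png

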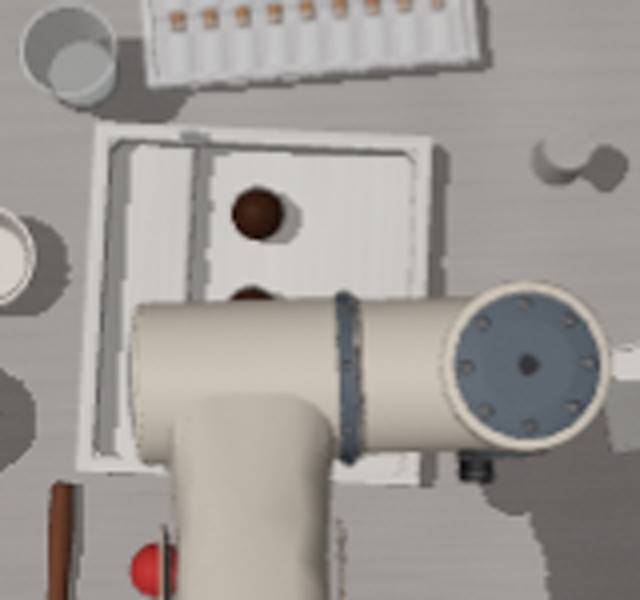

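```bash
python3 -c "
from h import *
np.set_printoptions(precision=4,suppress=True)
X=np.load('pics/side3X.npy');f=np.array([.0715,.9974,0]);l=np.array([-.9974,.0715,0])
m=(X[...,2]>.06)&(X[...,2]<.125)&(abs(X[...,0]-.48)<.06)&(X[...,1]>-.12)&(X[...,1]<.0)
P=X[m]; lip=np.array([.4796,-.0297,.079])
q=np.c_[(P-lip)@f,(P-lip)@l,P[:,2]]
fl=(q[:,2]<.092)&(abs(q[:,1])<.022); F=q[fl]
print(len(q),len(F)); A=np.polyfit(F[:,0],F[:,2],1);print('floor slope deg',np.degrees(np.arctan(A[0])),A, 'x range',np.percentile(F[:,0],[1,99]))
B=np.polyfit(F[:,1],F[:,2],1);print('roll',np.degrees(np.arctan(B[0])))
low=q[(q[:,2]<.09)];print('lateral range',np.percentile(low[:,1],[1,50,99]))
for a in np.arange(-.06,.01,.006):
  s=F[(F[:,0]>=a)&(F[:,0]<a+.006)]
  if len(s): print(round(a,3),len(s),np.median(s[:,2]))
for c,n in (('side','scoop_lip'),('side','scoop_pocket')):
  for r in robot.pinpoint(n,c)[:2]:
    print(n,r['p'],world(c,r['point'][0]*512,r['point'][1]*384,z=.079))
im=cv2.imread('pics/side3.png');
for p in proj('side',[lip,lip+.029*l,lip-.029*l]): cv2.circle(im,tuple(np.round(p*1).astype(int)),1,(0,0,255),-1)
cv2.imwrite('pics/side3p.png',cv2.resize(im[160:210,260:320],None,fx=10,fy=10,interpolation=0))
"
```

```text
682 317
floor slope deg -4.08689759373567 [-0.0715  0.0798] x range [-0.0555  0.0022]
roll 0.5335954260795092
lateral range [-0.0277 -0.0002  0.0313]
-0.06 18 0.08548188172633911
-0.054 61 0.08385441513643796
-0.048 32 0.08089607363023613
-0.042 23 0.08085640917985393
-0.036 24 0.08049405864172096
-0.03 26 0.08106279693322324
-0.024 25 0.08075503553344865
-0.018 23 0.08150796886721111
-0.012 34 0.08146888697178276
-0.006 34 0.0802533991931766
-0.0 17 0.07987307221980262
scoop_lip 0.65 [ 0.4766 -0.0279  0.079 ]
scoop_pocket 0.82 [ 0.4827 -0.065   0.079 ]
scoop_pocket 0.38 [0.5301 0.0915 0.079 ]
```

View pics/side3p.png

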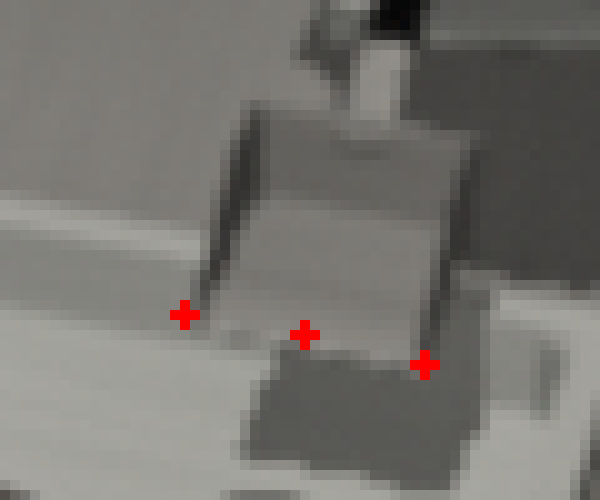

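Request:
drive_tool --pt "0.01 0 -0.0015 0" --pt "0.025 0 -0.0015 0" --pt "0.045 0 -0.0015 0" --pt "0.06 0 -0.0015 0" --pt "0.068 0 -0.0015 0" --pt "0.072 0 -0.0015 0" --pt "0.074 0 -0.0015 0" --pt "0.074 0 -0.0015 0"

```text
time_s: 7.35
eef_pos: [0.4727, -0.1511, 0.2154]
ee_rot: [0.707, -0.025, -0.706, -0.025]
contact_force: [0.1, 0.2, -1.1]
opening: 0.149
```

```bash
python3 -c "
from h import *
go(.4726,-.1506,.2142,85.9)
for c in ('side',): 
  im,d=snap(c,c+'4'); np.save('pics/%s4X.npy'%c,cloud(c,d))
  a=im[160:270,220:350]
  cv2.imwrite('pics/%s4z.png'%c,cv2.resize(a[:,:,::-1],None,fx=5,fy=5,interpolation=2))
"
```

```text
t 7.35 pos [ 0.4727 -0.1511  0.2154] head 85.9 F [ 0.1  0.2 -1.1] op 0.149 q [ 0.01  0.3  -0.35  0.   -0.92 -0.08]
tool shift [ 0.0012 -0.0005  0.0002] spin 0.0001
```

View pics/side4z.png

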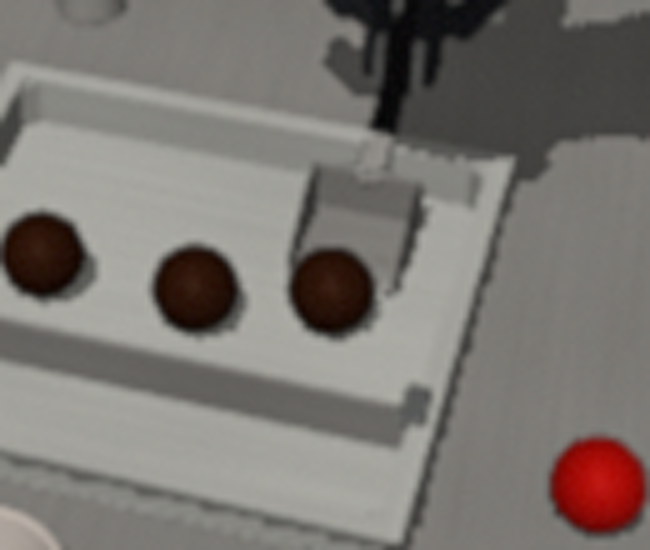

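Request:
drive_tool --pt "0.0005 -0.003 0 0" --pt "0.001 -0.006 0 0" --pt "0.001 -0.009 0 0" --pt "0.001 -0.012 0 0" --pt "0.001 -0.015 0 0" --pt "0.001 -0.018 0 0" --pt "0.001 -0.021 0 0" --pt "0.001 -0.024 0 0" --pt "0.001 -0.027 0 0" --pt "0.001 -0.03 0 0" --pt "0.001 -0.033 0 0" --pt "0.001 -0.036 0 0" --pt "0.001 -0.039 0 0" --pt "0.001 -0.042 0 0" --pt "0.001 -0.045 0 0" --pt "0.001 -0.048 0 0" --pt "0.001 -0.051 0 0" --pt "0.001 -0.054 0 0" --pt "0.001 -0.057 0 0" --pt "0.001 -0.06 0 0"

```text
time_s: 9.4
eef_pos: [0.4768, -0.091, 0.2142]
ee_rot: [-0.707, 0.025, 0.707, 0.025]
contact_force: [0.9, -0.0, -0.9]
opening: 0.149
```

```bash
cat >> h.py <<'E'
def side(n,box=(160,270,200,350),f=5):
  im,d=snap('side','side%s'%n); np.save('pics/side%sX.npy'%n,cloud('side',d))
  r0,r1,c0,c1=box
  cv2.imwrite('pics/side%sz.png'%n,cv2.resize(im[r0:r1,c0:c1][:,:,::-1],None,fx=f,fy=f,interpolation=2))
  X=cloud('side',d);x,y,z=X[...,0],X[...,1],X[...,2];im=im.astype(int)
  br=(im.max(2)<70)&(im[...,0]>im[...,2]+8)
  nn,l,st,ce=cv2.connectedComponentsWithStats(br.astype(np.uint8))
  for i in range(1,nn):
    if st[i,4]>60: print('sph',st[i,4],np.round(ce[i],1),np.round(world('side',*ce[i],z=.025),4),np.round(np.nanmedian(X[l==i],0),4))
E
python3 -c "
from h import *
go(.4726,-.1506,.2142,85.9)
side(5)
"
```

```text
t 9.4 pos [ 0.4768 -0.091   0.2142] head 85.9 F [ 0.9 -0.  -0.9] op 0.149 q [ 0.14  0.28 -0.38 -0.   -0.91 -0.21]
tool shift [-0.      0.0598 -0.0001] spin 0.0
sph 1590 [ 47.8 112.2] [ 1.3566 -0.3294  0.025 ] [ 2.3297 -1.4159 -0.6993]
sph 1871 [496.3 212.2] [-0.0259 -0.1397  0.025 ] [0.0619 0.0634 0.1672]
sph 200 [227.9 210.4] [0.6292 0.0076 0.025 ] [0.6252 0.0199 0.0369]
sph 203 [258.6 217.2] [0.548  0.0146 0.025 ] [0.5451 0.0265 0.0368]
sph 231 [281.9 228. ] [0.4849 0.039  0.025 ] [0.4831 0.0516 0.038 ]
sph 131 [467.2 239.5] [ 0.0578 -0.023   0.025 ] [ 0.0663 -0.0006  0.0451]
sph 451 [221.8 346.5] [0.5377 0.3692 0.025 ] [0.5342 0.3779 0.0414]
```

View pics/side5z.png

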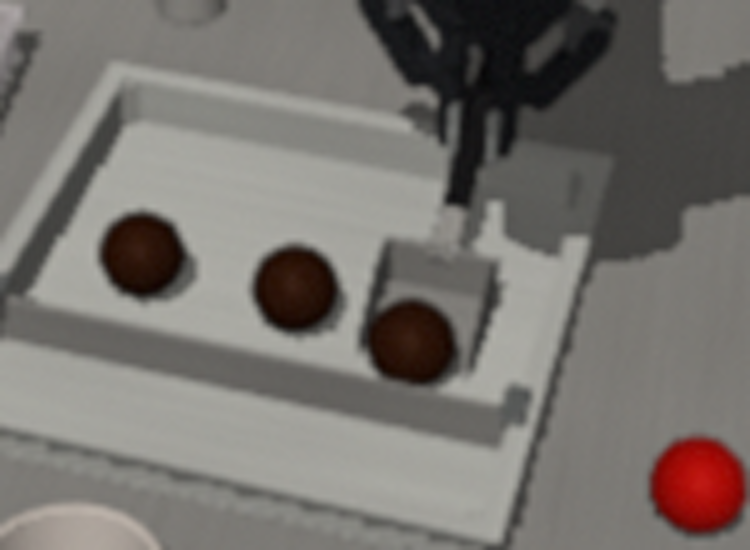

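Request:
drive_tool --pt "0.0 -0.002 0 0" --pt "0.0 -0.004 0 0" --pt "0.0 -0.006 0 0" --pt "0.0 -0.008 0 0" --pt "0.0 -0.01 0 0" --pt "0.0 -0.012 0 0" --pt "0.0 -0.014 0 0" --pt "0.0 -0.016 0 0" --pt "0.0 -0.018 0 0" --pt "0.0 -0.02 0 0" --pt "0.0 -0.022 0 0" --pt "0.0 -0.024 0 0" --pt "0.0 -0.026 0 0" --pt "0.0 -0.028 0 0" --pt "0.0 -0.03 0 0"

```text
time_s: 10.95
eef_pos: [0.479, -0.0611, 0.2142]
ee_rot: [0.707, -0.025, -0.707, -0.025]
contact_force: [-0.0, -0.6, -1.7]
opening: 0.154
```

```bash
python3 -c "
from h import *
go(.4726,-.1506,.2142,85.9)
side(6)
"
```

```text
t 10.95 pos [ 0.479  -0.0611  0.2142] head 85.9 F [-0.  -0.6 -1.7] op 0.154 q [ 0.2   0.28 -0.39 -0.   -0.91 -0.27]
tool shift [-0.      0.0898 -0.0001] spin 0.0001
sph 1590 [ 47.7 112.2] [ 1.3566 -0.3291  0.025 ] [ 2.3291 -1.4163 -0.6981]
sph 774 [485.5 203.6] [-0.006  -0.1686  0.025 ] [0.0621 0.0041 0.1522]
sph 667 [504.4 228.2] [-0.0333 -0.0832  0.025 ] [0.0504 0.1007 0.1613]
sph 201 [227.9 210.4] [0.6292 0.0076 0.025 ] [0.6252 0.0195 0.0362]
sph 203 [258.6 217.2] [0.548  0.0146 0.025 ] [0.5452 0.027  0.0372]
sph 221 [280.7 228.9] [0.487  0.0426 0.025 ] [0.484  0.0611 0.0435]
sph 451 [221.8 346.5] [0.5378 0.3692 0.025 ] [0.5343 0.378  0.0412]
```

View pics/side6z.png

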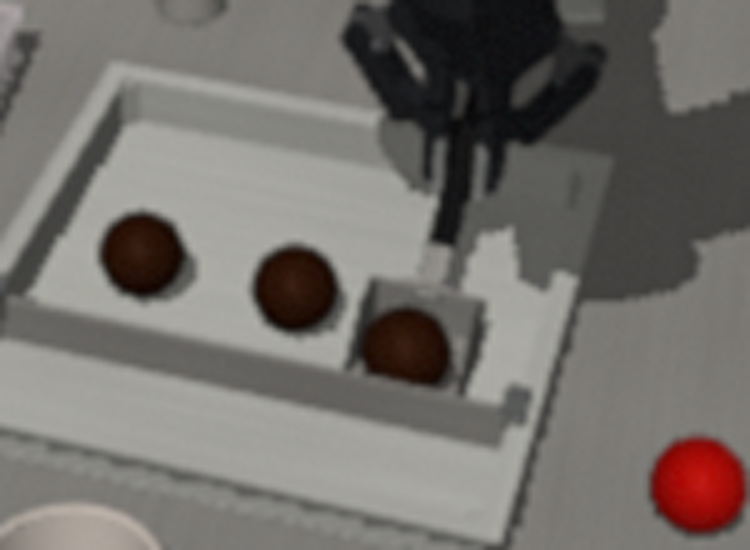

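Request:
drive_tool --pt "0.0 -0.001 0 0" --pt "0.0 -0.002 0 0" --pt "0.0 -0.003 0 0" --pt "0.0 -0.004 0 0" --pt "0.0 -0.005 0 0" --pt "0.0 -0.006 0 0" --pt "0.0 -0.007 0 0" --pt "0.0 -0.007 0 0"

```text
time_s: 11.8
eef_pos: [0.4794, -0.0542, 0.2142]
ee_rot: [-0.707, 0.025, 0.707, 0.025]
contact_force: [0.4, -0.3, -1.7]
opening: 0.147
```

```bash
python3 -c "
from h import *
go(.4726,-.1506,.2142,85.9)
side(7)
"
```

```text
t 11.8 pos [ 0.4794 -0.0542  0.2142] head 85.91 F [ 0.4 -0.3 -1.7] op 0.147 q [ 0.21  0.27 -0.39 -0.   -0.91 -0.28]
tool shift [-0.      0.0967 -0.0001] spin 0.0002
sph 1584 [ 47.8 112.2] [ 1.3565 -0.3296  0.025 ] [ 2.3294 -1.4189 -0.6987]
sph 760 [485.2 203.5] [-0.0053 -0.1689  0.025 ] [0.0622 0.0042 0.1521]
sph 618 [504.4 229.7] [-0.0323 -0.078   0.025 ] [0.0487 0.0981 0.1585]
sph 198 [227.9 210.4] [0.6292 0.0076 0.025 ] [0.6253 0.0194 0.0366]
sph 206 [258.5 217.3] [0.5482 0.0149 0.025 ] [0.5451 0.0272 0.0364]
sph 245 [281.4 227.5] [0.4863 0.0373 0.025 ] [0.484  0.0519 0.0403]
sph 449 [221.8 346.5] [0.5378 0.3693 0.025 ] [0.5344 0.3778 0.0413]
```

View pics/side7z.png

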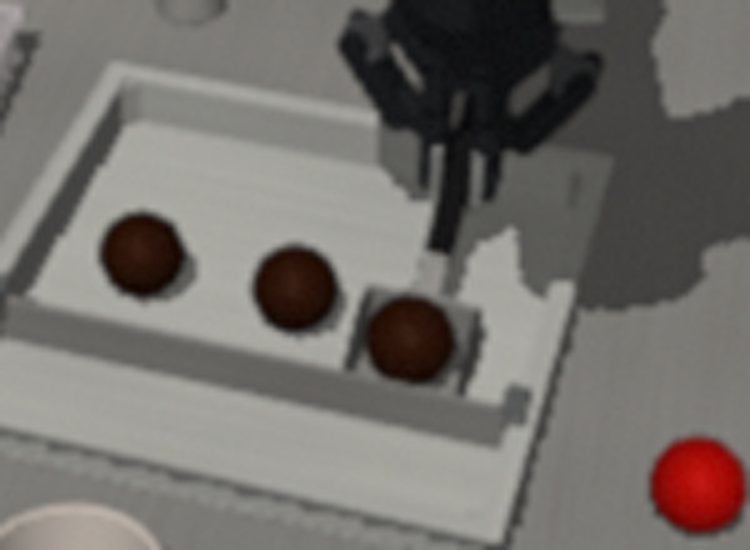

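Request:
drive_tool --pt "-0.001 0.001 0 0" --pt "-0.003 0.002 0 0" --pt "-0.006 0.003 0 0" --pt "-0.01 0.003 0 0" --pt "-0.015 0.003 0 0" --pt "-0.02 0.003 0 0" --pt "-0.025 0.003 0 0" --pt "-0.031 0.003 0 0" --pt "-0.037 0.003 0 0" --pt "-0.043 0.003 0 0" --pt "-0.048 0.003 0 0" --pt "-0.052 0.003 0 0" --pt "-0.055 0.003 0 0" --pt "-0.056 0.003 0 0" --pt "-0.056 0.003 0 0"

```text
time_s: 13.35
eef_pos: [0.4792, -0.0573, 0.2702]
ee_rot: [0.707, -0.025, -0.707, -0.025]
contact_force: [-0.6, 0.3, -1.5]
opening: 0.15
```

```bash
python3 -c "
from h import *
go(.468,.185,.265,85.9)
side(8)
"
```

```text
t 13.35 pos [ 0.4792 -0.0573  0.2702] head 85.9 F [-0.6  0.3 -1.5] op 0.15 q [ 0.21  0.21 -0.31 -0.   -1.05 -0.28]
tool shift [ 0.0052 -0.2409  0.0285] spin 0.0
sph 1580 [ 47.8 112.2] [ 1.3564 -0.3295  0.025 ] [ 2.3297 -1.4171 -0.6994]
sph 577 [486.  197.7] [-0.0112 -0.1936  0.025 ] [ 0.0628 -0.0063  0.1577]
sph 259 [282.7 209.5] [ 0.4948 -0.0271  0.025 ] [0.484  0.0495 0.0948]
sph 198 [227.9 210.4] [0.6292 0.0078 0.025 ] [0.6253 0.0199 0.0369]
sph 547 [504.1 233.9] [-0.0286 -0.0627  0.025 ] [0.0477 0.0954 0.154 ]
sph 204 [258.6 217.2] [0.5479 0.0144 0.025 ] [0.545  0.0269 0.0374]
sph 448 [221.8 346.5] [0.5377 0.3693 0.025 ] [0.5341 0.3782 0.0411]
```

View pics/side8z.png

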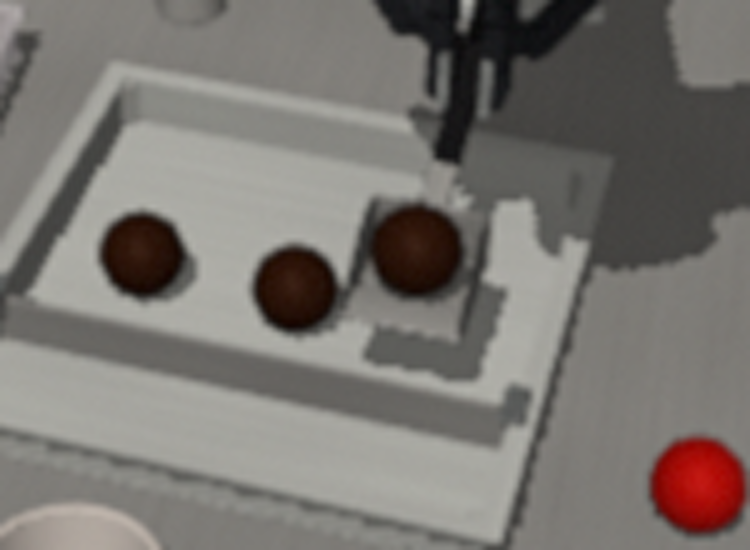

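Request:
drive_tool --pt "0 -0.003 0.0004 0" --pt "0 -0.009 0.001 0" --pt "0 -0.018 0.002 0" --pt "0 -0.03 0.0035 0" --pt "0 -0.045 0.005 0" --pt "0 -0.063 0.0075 0" --pt "0 -0.084 0.01 0" --pt "0 -0.107 0.0125 0" --pt "0 -0.13 0.0155 0" --pt "0 -0.152 0.018 0" --pt "0 -0.172 0.0205 0" --pt "0 -0.19 0.0225 0" --pt "0 -0.205 0.0245 0" --pt "0 -0.218 0.026 0" --pt "0 -0.228 0.027 0" --pt "0 -0.235 0.0278 0" --pt "0.001 -0.239 0.0283 0" --pt "0.003 -0.241 0.0285 0" --pt "0.005 -0.241 0.0285 0" --pt "0.005 -0.241 0.0285 0"

```text
time_s: 15.4
eef_pos: [0.4679, 0.1847, 0.2647]
ee_rot: [-0.706, 0.026, 0.707, 0.025]
contact_force: [-0.4, 0.4, -1.8]
opening: 0.151
```

```bash
python3 -c "
from h import *
go(.468,.185,.261,85.9)
side(9,(210,360,180,340),4)
"
```

```text
t 15.4 pos [0.4679 0.1847 0.2647] head 85.87 F [-0.4  0.4 -1.8] op 0.151 q [ 0.69  0.25 -0.26 -0.   -1.05 -0.76]
tool shift [ 0.0037 -0.0003 -0.0001] spin -0.0005
sph 295 [391.   10.5] [ 0.2118 -1.7314  0.025 ] [ 0.2505 -1.1488  0.1859]
sph 924 [424.1   8.9] [ 0.0384 -1.7955  0.025 ] [ 0.1097 -1.2447  0.1842]
sph 1570 [ 47.8 112.2] [ 1.3564 -0.3293  0.025 ] [ 2.3294 -1.4168 -0.6999]
sph 199 [228.  210.4] [0.629  0.0076 0.025 ] [0.625  0.0194 0.0373]
sph 73 [473.3 213.7] [ 0.03  -0.121  0.025] [ 0.0725 -0.0098  0.1171]
sph 414 [265.6 298. ] [0.4812 0.2461 0.025 ] [0.4723 0.2944 0.0917]
sph 448 [221.8 346.5] [0.5377 0.3693 0.025 ] [0.5342 0.3784 0.0409]
```

View pics/side9z.png

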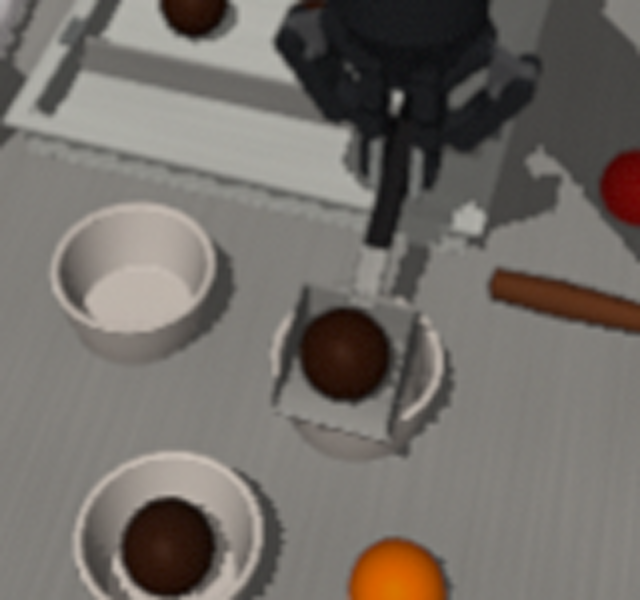

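Request:
drive_tool --pt "0.001 0.0005 0 0" --pt "0.002 0.001 0 0" --pt "0.003 0.0015 0 0" --pt "0.0035 0.002 0 0" --pt "0.0035 0.0025 0 0" --pt "0.0035 0.003 0 0" --pt "0.0035 0.003 0 0" --pt "0.0035 0.003 0 0" --pt "0.0035 0.003 0 0" --pt "0.0035 0.05 0 0" --pt "0.0035 0.097 0 0" --pt "0.0035 0.137 0 0" --pt "0.0035 0.16 0 0" --pt "0.0035 0.17 0 0" --pt "0.0035 0.17 0 0"

```text
time_s: 16.95
eef_pos: [0.4559, 0.0148, 0.2619]
ee_rot: [0.707, -0.026, -0.706, -0.026]
contact_force: [-0.3, 0.5, -1.2]
opening: 0.151
```

```bash
python3 -c "
from h import *
go(.468,.185,.261,85.9)
side(10,(180,380,160,340),3)
"
```

```text
t 16.95 pos [0.4559 0.0148 0.2619] head 85.8 F [-0.3  0.5 -1.2] op 0.151 q [ 0.38  0.17 -0.38  0.   -1.02 -0.45]
tool shift [ 0.0009 -0.1706  0.0004] spin -0.0017
sph 220 [389.5   8.1] [ 0.219  -1.7721  0.025 ] [ 0.2572 -1.2168  0.1899]
sph 102 [403.9   2.9] [ 0.1405 -1.8849  0.025 ] [ 0.1975 -1.3169  0.1847]
sph 1574 [ 47.8 112.2] [ 1.3564 -0.3291  0.025 ] [ 2.3294 -1.4144 -0.6992]
sph 107 [476.3 207.7] [ 0.0192 -0.1462  0.025 ] [ 0.0665 -0.0222  0.1243]
sph 199 [227.9 210.4] [0.6291 0.0078 0.025 ] [0.6249 0.0197 0.0367]
sph 208 [258.6 217.3] [0.5479 0.015  0.025 ] [0.5453 0.0268 0.037 ]
sph 85 [504.6 238.4] [-0.0265 -0.0469  0.025 ] [0.0331 0.0736 0.1316]
sph 356 [269.9 301.3] [0.471  0.2521 0.025 ] [0.4691 0.2631 0.0405]
sph 447 [221.8 346.6] [0.5377 0.3693 0.025 ] [0.5342 0.3783 0.041 ]
```

View pics/side10z.png

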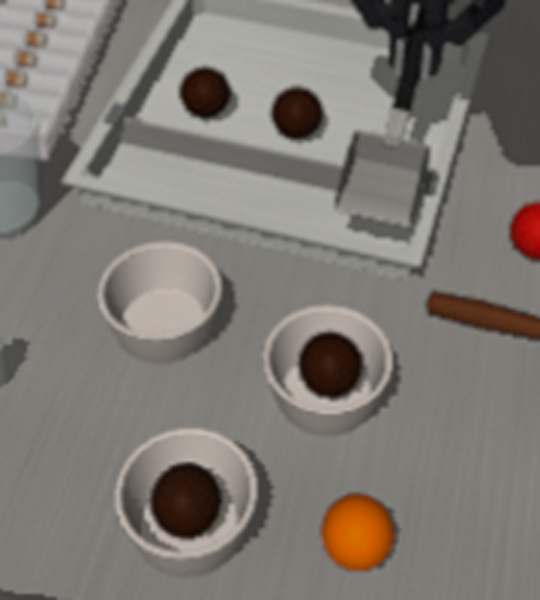

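```bash
python3 -c "
from h import *
go(.5387,-.1367,.285,85.9)
np.set_printoptions(precision=4,suppress=True)
s=robot.sense();X=np.load('pics/side10X.npy');f=np.array([.0715,.9974,0]);l=np.array([-.9974,.0715,0])
lip=s['eef_pos']+.122*f;lip[2]-=.2104
P=X.reshape(-1,3);P=P[np.linalg.norm(P-lip,axis=1)<.1];q=np.c_[(P-lip)@f,(P-lip)@l,P[:,2]-lip[2]]
F=q[(q[:,2]<.012)&(q[:,2]>-.01)&(abs(q[:,1])<.022)&(q[:,0]>-.065)&(q[:,0]<.01)]
for a in np.arange(-.06,.01,.006):
  w=F[(F[:,0]>=a)&(F[:,0]<a+.006)]
  if len(w): print(round(a,3),len(w),np.median(w[:,2]))
"
```

```text
t 17.0 pos [0.4561 0.0156 0.2619] head 85.85 F [-0.1 -0.1 -1.5] op 0.151 q [ 0.38  0.17 -0.38 -0.   -1.02 -0.45]
tool shift [-0.0231  0.1459 -0.0934] spin -0.0009
-0.06 30 0.006641205538178315
-0.054 64 0.004028925205313061
-0.048 35 0.0026631669577154224
-0.042 37 0.0024309333835605684
-0.036 41 0.0030649224495851654
-0.03 39 0.002230203182593725
-0.024 36 0.002535683296186718
-0.018 28 0.0036059044777302755
-0.012 53 0.0033264568381759715
-0.006 50 0.0016260917891687682
-0.0 8 0.001055037522310124
```

Still level and unslipped. Back behind the middle sphere.

Request:
drive_tool --pt "-0.01 0.0 0 0" --pt "-0.023 0.015 -0.005 0" --pt "-0.028 0.04 -0.02 0" --pt "-0.028 0.07 -0.04 0" --pt "-0.028 0.1 -0.06 0" --pt "-0.028 0.125 -0.077 0" --pt "-0.028 0.14 -0.088 -0.001" --pt "-0.023 0.146 -0.0934 -0.001" --pt "-0.01 0.146 -0.0934 -0.001" --pt "0.01 0.146 -0.0934 -0.001" --pt "0.028 0.146 -0.0934 -0.001" --pt "0.04 0.146 -0.0934 -0.001" --pt "0.045 0.146 -0.0934 -0.001" --pt "0.047 0.146 -0.0934 -0.001" --pt "0.0475 0.146 -0.0934 -0.001" --pt "0.0475 0.146 -0.0934 -0.001"

```text
time_s: 18.6
eef_pos: [0.5389, -0.1367, 0.2149]
ee_rot: [0.707, -0.025, -0.706, -0.025]
contact_force: [-0.7, 0.4, -1.1]
opening: 0.15
```

```bash
python3 -c "
from h import *
go(.5387,-.1367,.2144,85.9)
side(11)
"
```

```text
t 18.6 pos [ 0.5389 -0.1367  0.2149] head 85.97 F [-0.7  0.4 -1.1] op 0.15 q [ 0.03  0.4  -0.2   0.   -0.97 -0.1 ]
tool shift [0.0005 0.     0.0002] spin 0.0013
sph 349 [445.8  15.2] [-0.064 -1.709  0.025] [ 0.0232 -1.165   0.1835]
sph 2519 [486.5 139.2] [-0.0621 -0.4919  0.025 ] [0.1528 0.1355 0.3706]
sph 1579 [ 47.8 112.2] [ 1.3565 -0.3294  0.025 ] [ 2.3293 -1.4155 -0.6989]
sph 202 [227.9 210.4] [0.6291 0.0079 0.025 ] [0.6255 0.0195 0.036 ]
sph 214 [258.6 217. ] [0.5481 0.0137 0.025 ] [0.5452 0.0269 0.0376]
sph 167 [465.6 240.9] [ 0.0618 -0.0176  0.025 ] [ 0.0673 -0.0001  0.0379]
sph 356 [269.9 301.3] [0.471  0.2521 0.025 ] [0.469  0.2632 0.0404]
sph 447 [221.8 346.5] [0.5377 0.3693 0.025 ] [0.5341 0.378  0.0411]
```

View pics/side11z.png

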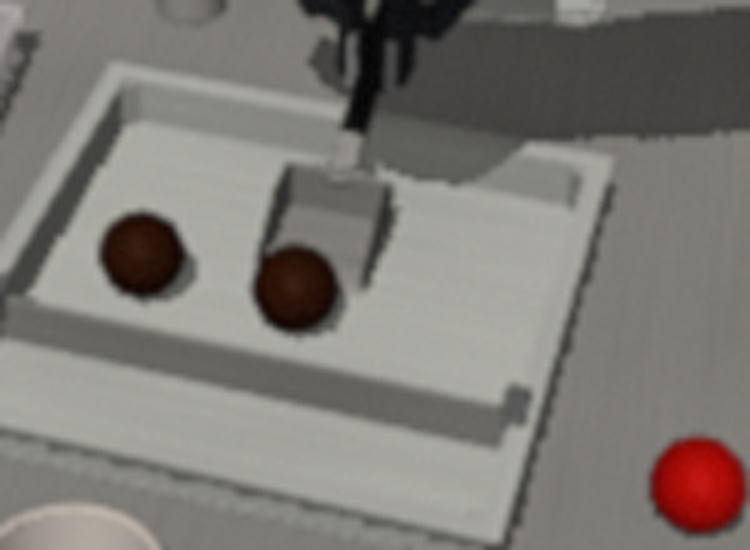

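Request:
drive_tool --pt "0.0005 -0.003 0 0" --pt "0.0005 -0.006 0 0" --pt "0.0005 -0.009 0 0" --pt "0.0005 -0.012 0 0" --pt "0.0005 -0.015 0 0" --pt "0.0005 -0.018 0 0" --pt "0.0005 -0.021 0 0" --pt "0.0005 -0.024 0 0" --pt "0.0005 -0.027 0 0" --pt "0.0005 -0.03 0 0" --pt "0.0005 -0.033 0 0" --pt "0.0005 -0.036 0 0" --pt "0.0005 -0.039 0 0" --pt "0.0005 -0.041 0 0" --pt "0.0005 -0.043 0 0" --pt "0.0005 -0.045 0 0" --pt "0.0005 -0.047 0 0" --pt "0.0005 -0.049 0 0" --pt "0.0005 -0.051 0 0" --pt "0.0005 -0.053 0 0"

```text
time_s: 20.65
eef_pos: [0.5424, -0.0838, 0.2137]
ee_rot: [-0.707, 0.025, 0.707, 0.025]
contact_force: [-1.0, -1.2, -0.3]
opening: 0.151
```

```bash
python3 -c "
from h import *
go(.5443,-.0592,.2144,85.9)
side(12)
"
```

```text
t 20.65 pos [ 0.5424 -0.0838  0.2137] head 85.97 F [-1.  -1.2 -0.3] op 0.151 q [ 0.13  0.39 -0.22  0.   -0.97 -0.2 ]
tool shift [-0.0007 -0.0247 -0.0002] spin 0.0011
sph 4690 [498.8 136. ] [-0.102  -0.5201  0.025 ] [0.1433 0.1447 0.3894]
sph 134 [453.2  17.4] [-0.097  -1.6797  0.025 ] [ 0.0065 -1.1644  0.1795]
sph 1584 [ 47.8 112.2] [ 1.3565 -0.3295  0.025 ] [ 2.3295 -1.4134 -0.6978]
sph 199 [227.8 210.4] [0.6293 0.0076 0.025 ] [0.6255 0.0199 0.0364]
sph 195 [255.1 224. ] [0.5511 0.04   0.025 ] [0.5477 0.0548 0.0394]
sph 159 [465.8 241.1] [ 0.0616 -0.017   0.025 ] [0.0673 0.0014 0.04  ]
sph 356 [269.9 301.3] [0.471  0.2521 0.025 ] [0.4689 0.2636 0.0402]
sph 449 [221.9 346.5] [0.5376 0.3693 0.025 ] [0.5342 0.378  0.041 ]
```

View pics/side12z.png

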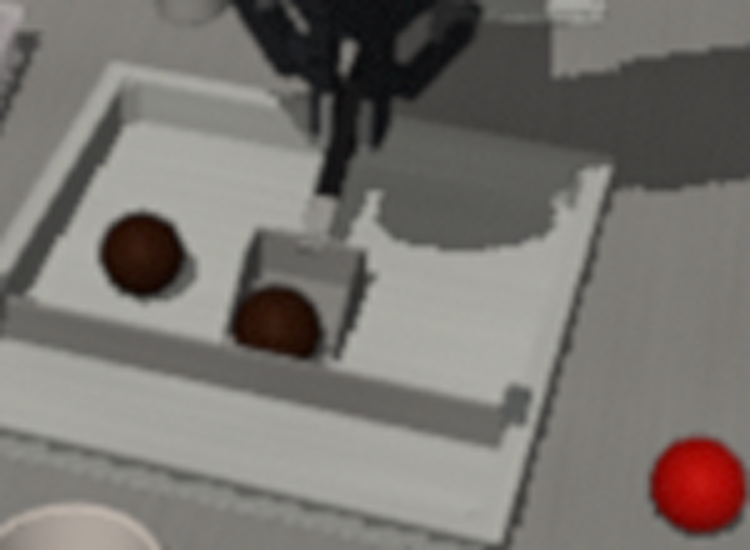

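Request:
drive_tool --pt "0 -0.002 -0.0003 0" --pt "0 -0.004 -0.0006 0" --pt "0 -0.006 -0.001 0" --pt "0 -0.008 -0.001 0" --pt "0 -0.01 -0.001 0" --pt "0 -0.012 -0.001 0" --pt "0 -0.014 -0.001 0" --pt "0 -0.016 -0.001 0" --pt "0 -0.018 -0.001 0" --pt "0 -0.02 -0.001 0" --pt "0 -0.0215 -0.001 0" --pt "0 -0.023 -0.001 0" --pt "0 -0.024 -0.001 0" --pt "0 -0.025 -0.001 0" --pt "0 -0.025 -0.001 0"

```text
time_s: 22.2
eef_pos: [0.5451, -0.0588, 0.2136]
ee_rot: [0.707, -0.025, -0.707, -0.025]
contact_force: [0.4, -0.6, -0.4]
opening: 0.152
```

```bash
python3 -c "
from h import *
go(.5443,-.0592,.2144,85.9)
side(13)
"
```

```text
t 22.2 pos [ 0.5451 -0.0588  0.2136] head 85.96 F [ 0.4 -0.6 -0.4] op 0.152 q [ 0.18  0.39 -0.22 -0.   -0.97 -0.25]
tool shift [-0.0008  0.0004  0.0008] spin 0.0011
sph 4065 [500.1 141.2] [-0.1    -0.4888  0.025 ] [0.129  0.1348 0.3637]
sph 61 [455.  19.] [-0.103  -1.6562  0.025 ] [ 0.0024 -1.1602  0.1763]
sph 1586 [ 47.8 112.2] [ 1.3565 -0.3295  0.025 ] [ 2.3295 -1.4137 -0.6989]
sph 202 [227.9 210.4] [0.6292 0.0078 0.025 ] [0.6251 0.0197 0.0364]
sph 229 [255.8 221.9] [0.5511 0.0325 0.025 ] [0.5478 0.0475 0.0395]
sph 174 [465.6 240.8] [ 0.0618 -0.0179  0.025 ] [ 0.0676 -0.0003  0.0389]
sph 355 [269.9 301.3] [0.471 0.252 0.025] [0.469  0.2633 0.04  ]
sph 448 [221.8 346.5] [0.5377 0.3693 0.025 ] [0.5342 0.3785 0.0413]
```

View pics/side13z.png

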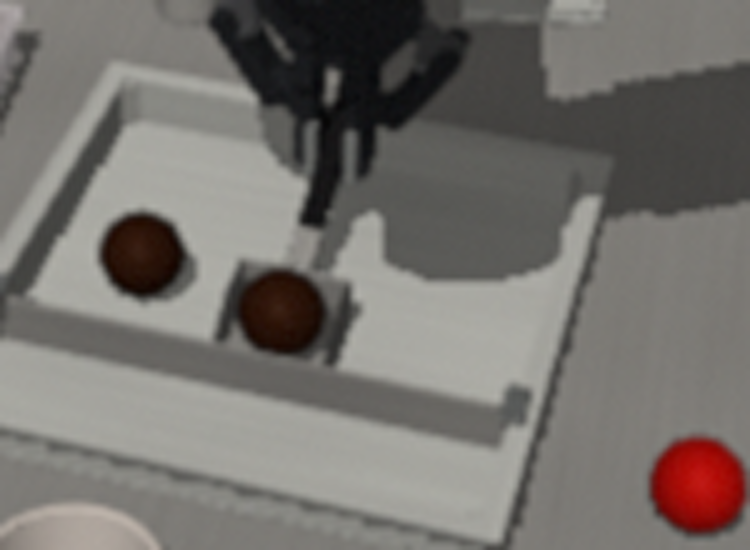

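Request:
drive_tool --pt "-0.001 0.001 0 0" --pt "-0.003 0.002 0 0" --pt "-0.006 0.003 0 0" --pt "-0.01 0.003 0 0" --pt "-0.015 0.003 0 0" --pt "-0.02 0.003 0 0" --pt "-0.025 0.003 0 0" --pt "-0.031 0.003 0 0" --pt "-0.037 0.003 0 0" --pt "-0.043 0.003 0 0" --pt "-0.048 0.003 0 0" --pt "-0.052 0.003 0 0" --pt "-0.055 0.003 0 0" --pt "-0.056 0.003 0 0" --pt "-0.056 0.003 0 0"

```text
time_s: 23.75
eef_pos: [0.5449, -0.062, 0.2697]
ee_rot: [0.707, -0.025, -0.707, -0.025]
contact_force: [-0.2, -0.3, -2.0]
opening: 0.148
```

```bash
python3 -c "
from h import *
go(.595,.1525,.265,85.9)
side(14)
"
```

```text
t 23.75 pos [ 0.5449 -0.062   0.2697] head 85.96 F [-0.2 -0.3 -2. ] op 0.148 q [ 0.17  0.33 -0.14 -0.   -1.1  -0.24]
tool shift [ 0.0047 -0.2175 -0.0349] spin 0.001
sph 190 [453.8  15.4] [-0.1034 -1.7143  0.025 ] [ 0.0144 -1.1615  0.186 ]
sph 2168 [498.9 196.4] [-0.0442 -0.2065  0.025 ] [0.0643 0.1049 0.1909]
sph 1579 [ 47.8 112.2] [ 1.3565 -0.3296  0.025 ] [ 2.3296 -1.4181 -0.6988]
sph 246 [256.1 204. ] [ 0.5652 -0.0323  0.025 ] [0.5481 0.0449 0.0945]
sph 198 [227.9 210.4] [0.6292 0.0078 0.025 ] [0.6256 0.0196 0.0371]
sph 151 [465.7 240.5] [ 0.0614 -0.0191  0.025 ] [ 0.0676 -0.001   0.0397]
sph 355 [269.9 301.3] [0.471  0.2521 0.025 ] [0.4689 0.2633 0.0402]
sph 447 [221.8 346.5] [0.5377 0.3693 0.025 ] [0.5342 0.3782 0.041 ]
```

View pics/side14z.png

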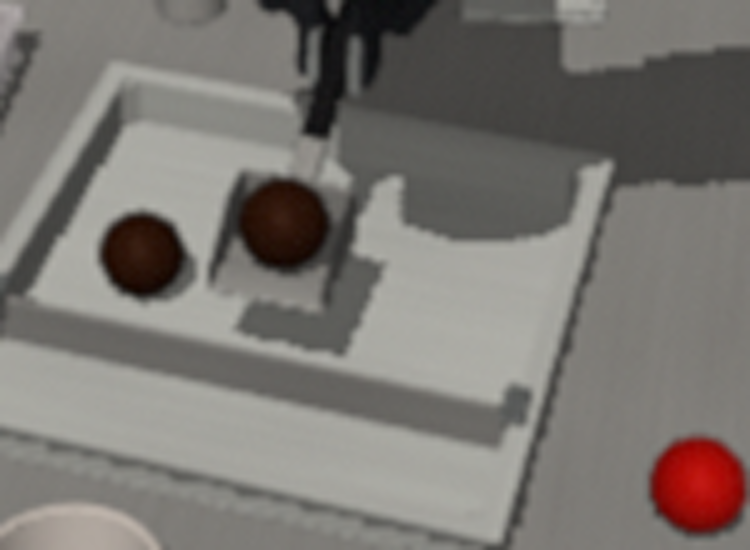

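Request:
drive_tool --pt "0 -0.003 -0.0005 0" --pt "0 -0.009 -0.0014 0" --pt "0 -0.018 -0.003 0" --pt "0 -0.03 -0.005 0" --pt "0 -0.045 -0.007 0" --pt "0 -0.062 -0.01 0" --pt "0 -0.08 -0.013 0" --pt "0 -0.099 -0.016 0" --pt "0 -0.118 -0.019 0" --pt "0 -0.136 -0.022 0" --pt "0 -0.153 -0.0245 0" --pt "0 -0.169 -0.027 0" --pt "0 -0.183 -0.0295 0" --pt "0 -0.195 -0.0313 0" --pt "0 -0.205 -0.033 0" --pt "0 -0.212 -0.034 0" --pt "0.001 -0.216 -0.0347 0" --pt "0.003 -0.2175 -0.035 0" --pt "0.005 -0.2175 -0.035 0" --pt "0.005 -0.2175 -0.035 0"

```text
time_s: 25.8
eef_pos: [0.5949, 0.1521, 0.2642]
ee_rot: [-0.706, 0.025, 0.707, 0.025]
contact_force: [-0.7, -0.9, -1.4]
opening: 0.15
```

```bash
python3 -c "
from h import *
go(.595,.1525,.261,85.9)
side(15,(190,360,150,310),4)
"
```

```text
t 25.8 pos [0.5949 0.1521 0.2642] head 85.93 F [-0.7 -0.9 -1.4] op 0.15 q [ 0.5   0.45  0.03 -0.   -1.15 -0.58]
tool shift [ 0.0032 -0.0004 -0.    ] spin 0.0006
sph 85 [508.6   8.5] [-0.3972 -1.8872  0.025 ] [0.2103 0.177  0.5875]
sph 1568 [ 47.8 112.2] [ 1.3564 -0.3293  0.025 ] [ 2.3295 -1.4187 -0.6989]
sph 563 [484.3 207.5] [-0.0003 -0.1516  0.025 ] [0.0623 0.008  0.1374]
sph 84 [507.5 236.7] [-0.0341 -0.0545  0.025 ] [0.0272 0.0653 0.1327]
sph 146 [465.5 240.3] [ 0.0617 -0.0195  0.025 ] [ 0.0679 -0.0028  0.0389]
sph 361 [206.5 273. ] [0.619  0.2117 0.025 ] [0.5977 0.2619 0.09  ]
sph 355 [269.9 301.3] [0.471 0.252 0.025] [0.4691 0.263  0.0406]
sph 449 [221.8 346.5] [0.5377 0.3692 0.025 ] [0.5343 0.3784 0.0411]
```

View pics/side15z.png

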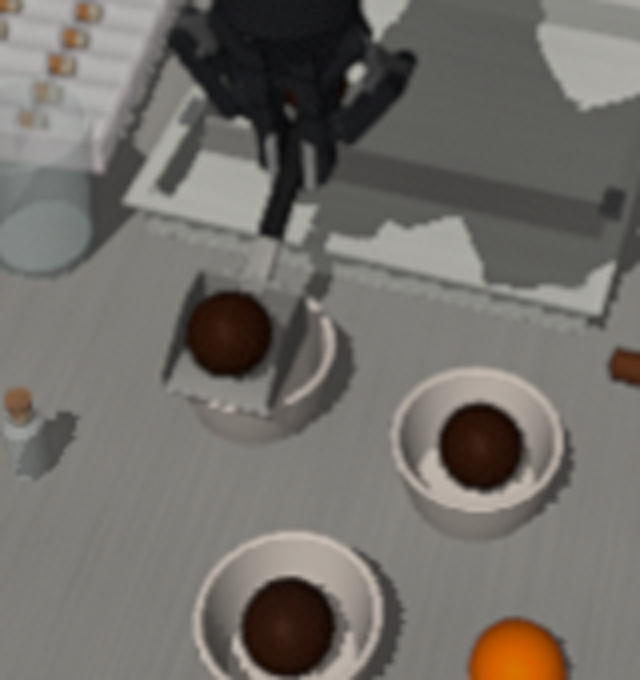

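Request:
drive_tool --pt "0.001 0 0 0" --pt "0.002 0 0 0" --pt "0.003 0 0 0" --pt "0.003 0 0 0" --pt "0.003 0 0 0" --pt "0.003 0 0 0" --pt "0.003 0 0 0" --pt "0.003 0.047 0 0" --pt "0.003 0.094 0 0" --pt "0.003 0.13 0 0" --pt "0.003 0.147 0 0" --pt "0.003 0.15 0 0" --pt "0.003 0.15 0 0"

```text
time_s: 27.15
eef_pos: [0.5847, 0.0028, 0.2618]
ee_rot: [0.707, -0.025, -0.706, -0.025]
contact_force: [0.7, 0.8, -1.5]
opening: 0.148
```

```bash
python3 -c "
from h import *
go(.5,-.2,.30,100.2)
side(16,(180,380,160,340),3)
np.set_printoptions(precision=4,suppress=True)
s=robot.sense();X=np.load('pics/side16X.npy');f=np.array([.0715,.9974,0]);l=np.array([-.9974,.0715,0])
lip=s['eef_pos']+.122*f;lip[2]-=.2104
P=X.reshape(-1,3);P=P[np.linalg.norm(P-lip,axis=1)<.1];q=np.c_[(P-lip)@f,(P-lip)@l,P[:,2]-lip[2]]
F=q[(q[:,2]<.012)&(q[:,2]>-.01)&(abs(q[:,1])<.022)&(q[:,0]>-.065)&(q[:,0]<.01)]
for a in np.arange(-.06,.01,.006):
  w=F[(F[:,0]>=a)&(F[:,0]<a+.006)]
  if len(w): print(round(a,3),len(w),np.median(w[:,2]))
"
```

```text
t 27.15 pos [0.5847 0.0028 0.2618] head 85.92 F [ 0.7  0.8 -1.5] op 0.148 q [ 0.27  0.4  -0.05 -0.   -1.11 -0.34]
tool shift [-0.0383  0.2083  0.07  ] spin -0.2492
sph 2329 [506.  127.8] [-0.1336 -0.5769  0.025 ] [0.1435 0.1389 0.4153]
sph 93 [454.3  18.3] [-0.1008 -1.6666  0.025 ] [ 0.0077 -1.1608  0.1769]
sph 1573 [ 47.8 112.2] [ 1.3565 -0.3294  0.025 ] [ 2.3297 -1.4135 -0.6988]
sph 688 [484.5 204.3] [-0.003 -0.165  0.025] [0.0625 0.0027 0.1479]
sph 115 [227.  207.8] [ 0.6341 -0.0013  0.025 ] [0.6268 0.017  0.0424]
sph 150 [465.3 240.3] [ 0.0624 -0.0193  0.025 ] [ 0.0679 -0.0034  0.0372]
sph 313 [213.9 278.5] [0.5991 0.2223 0.025 ] [0.5947 0.2333 0.0398]
sph 356 [269.9 301.3] [0.471  0.2521 0.025 ] [0.469  0.2632 0.0404]
sph 447 [221.8 346.6] [0.5377 0.3693 0.025 ] [0.5344 0.3782 0.0411]
-0.06 14 0.00693073028716144
-0.054 59 0.004254176754490989
-0.048 30 0.002105495678629731
-0.042 35 0.002481896989843156
-0.036 29 0.0021307593350782805
-0.03 36 0.002471269025486618
-0.024 34 0.002455113063568371
-0.018 32 0.0035052528213200818
-0.012 39 0.0035409299058922414
-0.006 45 0.0023844537907444854
-0.0 19 0.0013424990465239622
```

View pics/side16z.png

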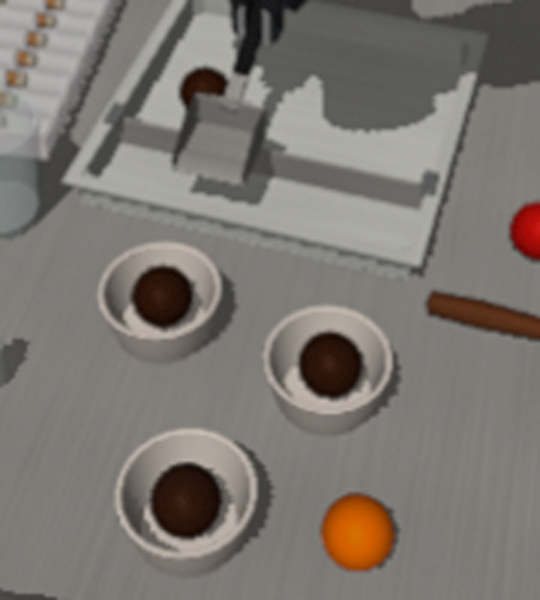

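```bash
python3 -c "
from h import *
go(.4927,-.4073,.30,100.2)"
```

```text
t 27.2 pos [0.5848 0.0035 0.2617] head 85.97 F [-0.8  1.  -1.2] op 0.151 q [ 0.27  0.4  -0.05 -0.   -1.11 -0.34]
tool shift [-0.0384  0.4162  0.0629] spin -0.2484
```

Request:
drive_tool --pt "-0.015 0 0 0" --pt "-0.03 0.01 0 0" --pt "-0.038 0.03 0.004 -0.01" --pt "-0.038 0.06 0.009 -0.03" --pt "-0.038 0.095 0.014 -0.05" --pt "-0.038 0.135 0.02 -0.07" --pt "-0.038 0.175 0.026 -0.1" --pt "-0.038 0.215 0.032 -0.12" --pt "-0.038 0.255 0.038 -0.15" --pt "-0.038 0.295 0.044 -0.17" --pt "-0.038 0.335 0.05 -0.2" --pt "-0.038 0.37 0.056 -0.22" --pt "-0.038 0.395 0.06 -0.24" --pt "-0.038 0.41 0.062 -0.248" --pt "-0.038 0.416 0.063 -0.2485" --pt "-0.038 0.416 0.063 -0.2485" --pt "-0.038 0.416 0.063 -0.2485"

```text
time_s: 28.9
eef_pos: [0.4931, -0.4066, 0.2996]
ee_rot: [0.704, 0.063, -0.704, 0.063]
contact_force: [1.0, 0.2, -1.1]
opening: 0.153
```

```bash
python3 -c "
from h import *
go(.4929,-.4074,.2142,100.2)
side(17,(50,190,230,390),5)"
```

```text
t 28.9 pos [ 0.4931 -0.4066  0.2996] head -259.74 F [ 1.   0.2 -1.1] op 0.153 q [-0.45  0.48  0.17 -0.   -1.26  0.62]
tool shift [0.0854 0.0008 0.0004] spin 0.001
sph 78 [291.1   2.7] [ 0.7583 -1.7529  0.025 ] [ 0.5343 -0.2107  0.4674]
sph 289 [390.9  10.6] [ 0.2119 -1.7307  0.025 ] [ 0.2508 -1.1471  0.1861]
sph 177 [405.1   8.8] [ 0.1375 -1.7772  0.025 ] [ 0.1928 -1.2342  0.1822]
sph 1601 [ 47.7 112.3] [ 1.3567 -0.3289  0.025 ] [ 2.3293 -1.411  -0.6989]
sph 200 [227.9 210.4] [0.6292 0.0077 0.025 ] [0.6255 0.0198 0.0368]
sph 315 [213.9 278.4] [0.5991 0.2222 0.025 ] [0.5947 0.2333 0.0396]
sph 356 [269.9 301.3] [0.4711 0.252  0.025 ] [0.4692 0.2636 0.0401]
sph 451 [221.8 346.5] [0.5378 0.3692 0.025 ] [0.5343 0.3779 0.0411]
```

View pics/side17z.png

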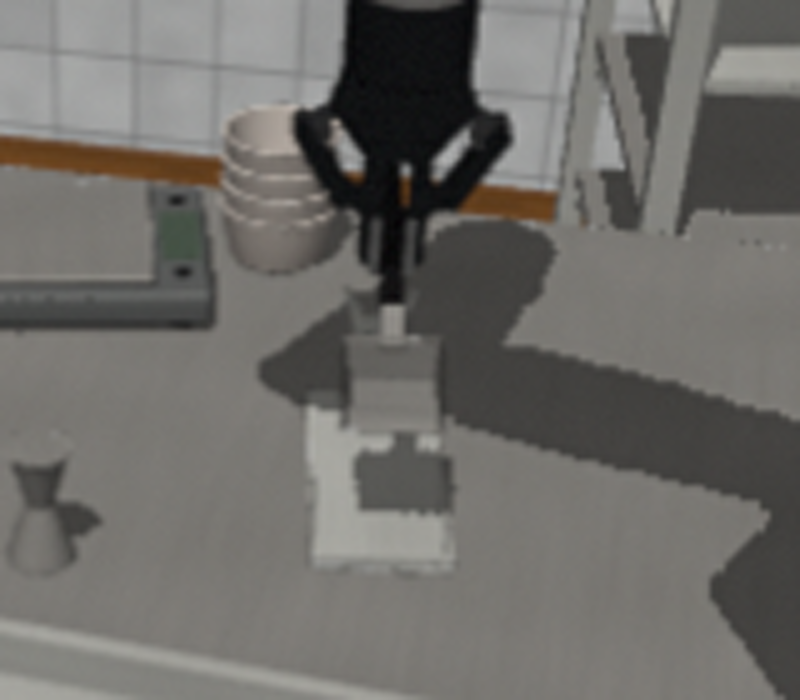

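Request:
drive_tool --pt "0.015 0.0008 0.0004 0.001" --pt "0.035 0.0008 0.0004 0.001" --pt "0.052 0.0008 0.0004 0.001" --pt "0.066 0.0008 0.0004 0.001" --pt "0.075 0.0008 0.0004 0.001" --pt "0.08 0.0008 0.0004 0.001" --pt "0.0825 0.0008 0.0004 0.001" --pt "0.084 0.0008 0.0004 0.001" --pt "0.085 0.0008 0.0004 0.001" --pt "0.085 0.0008 0.0004 0.001"

```text
time_s: 29.95
eef_pos: [0.4922, -0.4086, 0.2151]
ee_rot: [0.705, 0.062, -0.704, 0.063]
contact_force: [-0.2, -0.0, -1.4]
opening: 0.15
```

```bash
python3 -c "
from h import *
go(.4929,-.4074,.2138,100.2)
side(18,(50,190,230,390),5)"
```

```text
t 29.95 pos [ 0.4922 -0.4086  0.2151] head -259.86 F [-0.2 -0.  -1.4] op 0.15 q [-0.45  0.54  0.04  0.   -1.07  0.63]
tool shift [ 0.0013 -0.0011 -0.0009] spin -0.0011
sph 409 [348.1  20.2] [ 0.4256 -1.5248  0.025 ] [ 0.3879 -0.1812  0.4357]
sph 1592 [ 47.7 112.2] [ 1.3566 -0.3292  0.025 ] [ 2.3296 -1.4108 -0.6996]
sph 198 [227.8 210.4] [0.6293 0.0076 0.025 ] [0.6255 0.0196 0.0365]
sph 312 [213.8 278.4] [0.5993 0.2221 0.025 ] [0.5949 0.2336 0.0395]
sph 357 [269.9 301.3] [0.4709 0.252  0.025 ] [0.4689 0.263  0.0402]
sph 452 [221.8 346.5] [0.5377 0.3692 0.025 ] [0.5343 0.3781 0.0413]
```

View pics/side18z.png

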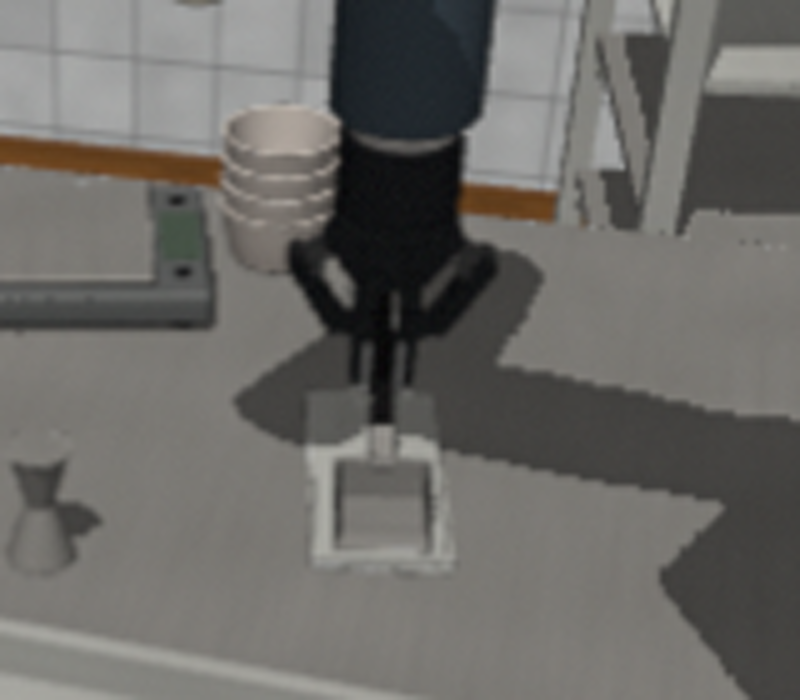

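Request:
drive_tool --pt "0.0005 -0.0003 -0.0002 0" --pt "0.001 -0.0006 -0.0004 0" --pt "0.0013 -0.0006 -0.0004 0" --pt "0.0013 -0.0006 -0.0004 0"

```text
time_s: 30.4
eef_pos: [0.4926, -0.4083, 0.2143]
ee_rot: [0.705, 0.062, -0.704, 0.063]
contact_force: [-0.9, -2.0, 4.1]
opening: 0.154
```

```bash
python3 -c "
from h import *
go(.4929,-.4074,.2138,100.2)"
```

```text
t 30.4 pos [ 0.4926 -0.4083  0.2143] head -259.84 F [-0.9 -2.   4.1] op 0.154 q [-0.45  0.54  0.04  0.   -1.07  0.62]
tool shift [ 0.0005 -0.0009 -0.0005] spin -0.0007
```

Request:
drive_tool --pt "0 0 0 0" --pt "0 0 0 0" --pt "0 0 0 0" --pt "0 0 0 0" --pt "0 0 0 0" --hand 0.055

```text
time_s: 30.9
eef_pos: [0.4925, -0.4077, 0.2132]
ee_rot: [-0.704, -0.063, 0.704, -0.062]
contact_force: [0.1, 0.2, 0.5]
opening: 0.642
```

Request:
drive_tool --pt "-0.01 0 0 0" --pt "-0.03 0 0 0" --pt "-0.06 0 0 0" --pt "-0.1 0 0 0" --pt "-0.14 0 0 0" --pt "-0.16 0 0 0" --pt "-0.16 -0.04 0 0" --pt "-0.16 -0.09 0 0" --pt "-0.16 -0.14 0 0" --pt "-0.16 -0.19 0 0" --pt "-0.16 -0.24 0 0" --pt "-0.16 -0.28 0 0" --pt "-0.16 -0.3 0 0" --pt "-0.16 -0.3 0 0"

```text
time_s: 32.3
eef_pos: [0.439, -0.1106, 0.3747]
ee_rot: [0.705, 0.064, -0.703, 0.064]
contact_force: [0.3, -0.6, -0.2]
opening: 0.645
```

```bash
python3 - <<'E'
from h import *
np.set_printoptions(precision=4,suppress=True)
go(.4929,-.4074,.2138,100.2)
side(19,(80,200,220,390),4)
snap('top','top19')
a=cv2.imread('pics/top19.png');cv2.imwrite('pics/top19z.png',cv2.resize(a[180:250,300:410],None,fx=6,fy=6,interpolation=2))
for k in ('0','19'):
  for c in('top','side'):
    d=np.load(f'pics/{c}{k}.npy'); im=cv2.imread(f'pics/{c}{k}.png').astype(int); X=cloud(c,d); x,y,z=X[...,0],X[...,1],X[...,2]
    hd=(im.max(2)<70)&(x>.4)&(x<.6)&(y>-.53)&(y<-.3)&(z>.02)&(z<.13)
    P=X[hd]; mu=P.mean(0); w=np.linalg.svd(P-mu)[2][0]; w*=-np.sign(w[1]); print(k,c,'handle n',len(P),mu,'yaw',np.degrees(np.arctan2(-w[1],-w[0])), 'slope',np.degrees(np.arcsin(w[2])))
    for cx,cy in((.597,.235),(.477,.255),(.54,.37)):
        m=(np.hypot(x-cx,y-cy)<.06)&(z>.036)&(z<.052);r=np.hypot(x-cx,y-cy)
        P=X[m&(im.max(2)>90)]
        f=np.linalg.lstsq(np.c_[2*P[:,:2],np.ones(len(P))],(P[:,:2]**2).sum(1),rcond=None)[0]
        print('  cup',len(P),f[:2])
E
```

```text
t 32.3 pos [ 0.439  -0.1106  0.3747] head -259.66 F [ 0.3 -0.6 -0.2] op 0.645 q [ 0.1   0.07 -0.19 -0.   -1.31  0.08]
tool shift [0.1609 0.3017 0.0006] spin 0.0024
sph 1219 [424.   11.4] [ 0.0413 -1.7517  0.025 ] [ 0.1143 -1.1617  0.1855]
sph 1597 [ 47.7 112.3] [ 1.3567 -0.3289  0.025 ] [ 2.3293 -1.4168 -0.6986]
sph 239 [484.5 199.3] [-0.0065 -0.1858  0.025 ] [ 0.0626 -0.0093  0.1449]
sph 200 [227.9 210.4] [0.6292 0.0077 0.025 ] [0.6251 0.0196 0.0366]
sph 879 [503.6 237.4] [-0.0249 -0.0499  0.025 ] [0.054  0.1069 0.1615]
sph 314 [213.8 278.4] [0.5992 0.2222 0.025 ] [0.5948 0.2333 0.0396]
sph 357 [269.9 301.3] [0.471  0.2521 0.025 ] [0.4691 0.263  0.04  ]
sph 449 [221.8 346.5] [0.5378 0.3693 0.025 ] [0.5344 0.378  0.0411]
0 top handle n 151 [ 0.4946 -0.417   0.0697] yaw 100.40841430462234 slope 25.656912180924735
  cup 125 [0.5993 0.23  ]
  cup 127 [0.4729 0.26  ]
  cup 128 [0.5373 0.3727]
0 side handle n 139 [ 0.4921 -0.4085  0.0671] yaw 99.9213392600826 slope 24.665415839720424
  cup 334 [0.598  0.2311]
  cup 358 [0.472  0.2607]
  cup 460 [0.5365 0.3736]
19 top handle n 150 [ 0.4934 -0.4174  0.07  ] yaw 100.26069081110856 slope 25.167295976547514
  cup 131 [0.5986 0.2302]
  cup 138 [0.473  0.2601]
  cup 132 [0.5371 0.3723]
19 side handle n 57 [ 0.4869 -0.3883  0.0568] yaw 91.27818560847678 slope 24.232896464433544
  cup 340 [0.598  0.2311]
  cup 367 [0.4721 0.2608]
  cup 471 [0.5364 0.3737]
```

View pics/side19z.png

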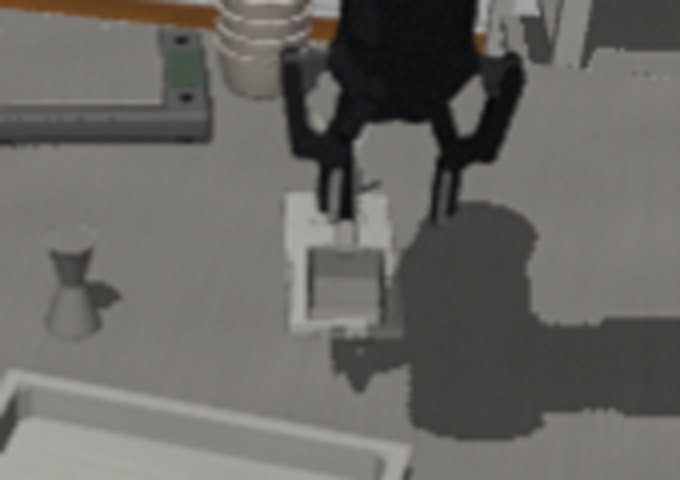

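View pics/top19.png

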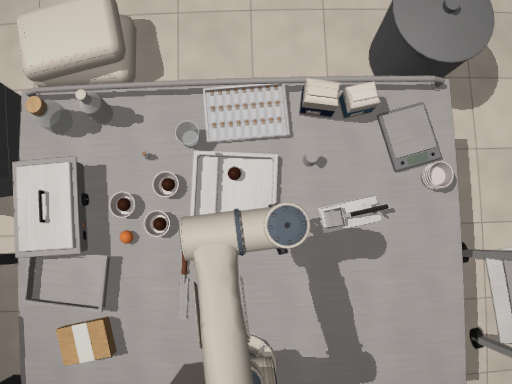

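View pics/side19.png

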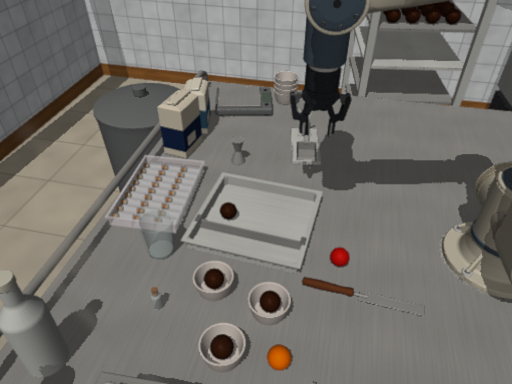

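```bash
python3 -c "
from h import *
print(robot.sign_off(), robot.sense()['time_s'])"
```

```text
the job is handed in; nothing more can be done
the job is handed in; nothing more can be done
```

The job is done and handed in at about 32.4 s of the 72 s allowed. Two chocolate spheres are in the two empty cups, one in each, and the scoop is back on its rest.

- **Method:** I gripped the scoop by its handle and slid its lip slowly under the near sphere, then the middle one, with each held against the divider. I carried each one level to just above its cup rim. The interface cannot tilt the tool, so I could not tip the scoop. I drew it back briskly from under each sphere instead, so the sphere rolled off the lip into the cup.
- **Cups:** The last pictures show a sphere in each of the three cups. The cup rims measure within about 1 mm of where they started.
- **Pan and bystanders:** The third sphere is still at its original place in the pan. By eye, the tumbler, jigger, vial and the red and orange look-alikes also look unmoved; I did not measure those.
- **Scoop on its rest:** The top camera puts the handle within about 1 mm of its original position and 0.5° of its original heading and slope. The pocket appears to sit inside the rest's rim as before.
- **Check that disagreed:** The final side-camera fit of the handle gave a heading about 9° off. The gripper was hiding most of the handle (57 visible pixels against 139 at the start), so I discounted it in favour of the top view.
- **Forces:** The readings I saw stayed under about 5 N.

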